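# Assemble a layered controller

### The arm

A 6-joint arm with a two-finger parallel gripper is mounted at the origin on the work surface. World frame = base frame: x ahead of the robot, y to its left, z up, the work surface at z = 0. Lengths are in m, angles in rad, forces in N, time in s.
With the tool pointing down it reaches from about 0.3 to 0.875 m from the base axis. Payload 6.4 kg.
Tool frame: the origin (TCP) lies between the finger pads; the fingertips stand 17 mm ahead of it and the grasp point (between the pads) lies 2 mm behind it; x points along the fingers, y is the direction in which the jaws open and shut, and the axes are right-handed (so a half turn about x gives the same grasp; the last joint's range is limited). The gripper opens to 88 mm and grips with 3 to 60 N. Pads are 18 mm wide; open, the fingers measure 123 mm over their backs; the gripper's body (75 mm by 187 mm) begins 45 mm behind the grasp point.
Start: joints at [1.124, 0.181, 1.607, -0, 1.354, -0.206], TCP at [0.137, 0.558, 0.256] pointing down, gripper open.
Joint ranges: [-2.99, 2.99], [-0.89, 2.07], [0.3, 2.58], [-1.14, 4.28], [0, 2.63], [-3.12, 3.12]. Speed limits (rad/s): [2.57, 2.57, 3.01, 3.14, 3.14, 3.14].

### API

Orientations are given as a unit quaternion [x, y, z, w].
In Python, from plant import sense, imaging, r, nets gives the robot as it stands.
- The arm moves only by the shell command python3 -m crank 'ROWS' [FORCE]. ROWS is JSON, a list of rows, each a list of 5 numbers: the opening, from -1 (shut) to 1 (fully open), then the shift along the tool's x, y, z in mm, then the turn about the tool's x in rad. In form: [[grip, dx, dy, dz, twist], ...]. A call has 1 to 8 rows; each row shifts and turns the commanded pose from where the row before left it, along the tool's axes as they then stand; what a row does not reach is not made up. A row lasts 1/10 s, in which the tool goes at most 50 mm and 8.59 degrees, less where a joint would pass 70% of its speed; a pose out of reach is approached as far as the arm can. A call is refused whole if a number of a shift passes 50 or a number of a turn 0.15, either way. A call with a gripper value outside its range is refused whole. The fingers move at their own pace and stop on an object; FORCE is the grip in N (left out, the last holds). Time passes only in rows, so rows that do not move let the fingers close. It gives the time, the measured TCP pose, the force and the opening at its end, in the units of the state.
- sense(): the state, without advancing time (a new reading comes with each control period).
- imaging.read_camera(name): name is "scene" or "top" or "wrist"; returns the picture (384x512x3 uint8, blue, green, red); there is no depth.
- imaging.camera_params(name): a dict with "intrinsics" (3x3 intrinsics, pixels), "D" ([k1, k2, p1, p2, k3] as OpenCV has them; the pictures are not rectified), "cam_to_world" (4x4, takes a point from camera to world coordinates); the wrist camera has in their place "hand_eye" (4x4, takes a point from camera to tool coordinates, whose origin is the TCP and whose axes are the tool frame's). Camera axes: x right, y up, looking along -z (the intrinsics and any distortion apply to the point x, -y, -z); pixel columns grow to the right and rows downward; lengths in m; the calibration is good to about 2 mm. A picture is of the moment at which its call begins: read the wrist's pose just before it. camera_params takes no time and is no camera call.
- r.finish_job(): hands the job in, once; it reports no verdict.
Trained networks look in the newest picture that a camera, given by its name, has taken for a name from the list of things; names that differ only in an ending like _2 or _b are one class to them, and where a whole thing is asked for, a point or a joint stands for the part that bears it (a point fixed in the world has none). Each returns a list of dicts, best first, with "p" (0 to 1); they miss things now and then, are a little off and sometimes report something else, mostly with a low value. They report only what shows in the picture. A call takes as long as a camera call. They do not tell look-alikes from the thing itself.
- nets.find_in(camera, label): "position" ([x, y, z] in m, in the coordinates of the camera as it stood for that picture, good to about 4 mm: the middle of the surface that is visible of it).
The state is a dict: "time": time; "joints": joint angles; "qd": joint speeds; "effort": joint torques, N m; "position": TCP position; "tcp_rot": TCP orientation; "wrist_force": force on the tool from outside, world axes, zero at the start; "wrist_torque": the same for the moment, N m; "gripper_width": opening from 0.0 (shut) to 1.0 (fully open).
Only numpy, scipy, OpenCV 4.12 (cv2) and the standard library are available. Lean on these libraries where they do the work, as an engineer would, in place of code of your own. Each camera call takes 0.05 s, during which the arm holds its last target.

### The job

Assemble the small controller in its dark tray, from the bottom up: first the green mainboard with its metal sockets in the gap of the tray's end wall, then the white spacer frame with its own gap over those sockets, then the blue power card inside the frame, and last the red cover. Lower every part squarely home rather than dropping it, so that each lies flat and fully seated on the one below, and let go of it. Leave everything else on the table where it is.

Things in the scene. Friction and masses are not known exactly. Their poses are not given: they have to be found in the camera images.
- tray: (All sizes in mm.) Dark steel tray stuck to the table, 96 (x) x 60 (y) x 17 high, walls 4 thick, 42 wide gap in its -x end wall. Origin: centre of underside, z up. Stack centred on the origin, x axes in line; undersides then stand above the table at: mainboard 9 (on brass bosses), frame 13 and cover 40.5 (their 4 deep tongues go inside the walls below), card 36. Top of all: 66.5.
- mainboard_mid (a point): Green board 80 (x) x 45 x 2.5, 0.09 kg. Grip: black finned heat sink 30 x 30, 22 tall, on its centre. Metal socket block, 32 wide, 12 tall, stands 9 out past its -x edge, for the tray's gap. Seated, the board's top is 5.5 below the tray's rim: hold the heat sink's upper 15 only. 3.5 play each side. Point: centre, 12.25 above underside.
- spacer_mid (a point): White open frame 96 (x) x 60 (y) x 31.5 high, 0.06 kg, walls 4 thick. Grip across the 60 by the long walls. Its lowest 4 is a set-back tongue that enters the tray with 2.5 play each side. Gap (42 wide, 14 up from the underside) in its -x end wall goes over the sockets. Four inner corner ledges, 23 above underside, carry the card. Point: centre, 15.75 above underside.
- powercard_mid (a point): Blue board 80 (x) x 45 x 2.5, 0.08 kg. Grip: yellow block, 32 (x) x 26 (y), 22 tall, on its centre. Green terminal strip at -x end, two black cans at +x end; either way round will do. Seated, the board's top is 6 below the frame's rim: hold the block's upper 15 only. 3.5 play each side. Point: centre, 12.25 above underside.
- cover_mid (a point): Red hollow cap, closed top with dark slots, 96 (x) x 60 (y) x 26 high, 0.07 kg. Grip across the 60. Its lowest 4 is a set-back tongue that enters the frame with 2.5 play each side; the walls above it rest on the frame's rim. Either way round will do. Point: centre, 13 above underside.
- dish: Round steel dish with screws, 77 across, 16 high. Leave alone. Origin: centre of the underside.
- tape: Blue roll of tape lying flat, 72 across, 19 high. Leave alone. Origin: centre of the underside.
- drive: Silver disk drive in a sled with a black front, 74 x 112 x 19. Leave alone. Origin: centre of the underside.
Mind the look-alikes: they are no part of the job. Of the things that look like the part that bears cover_mid, the larger one is meant.

How it is judged:
By the outcome, as a careful person would: the job done as asked, in the order asked, and still so for the second after the job is handed in, with the robot touching nothing.
It also fails if it takes over 125 s, if anything falls off the work surface, if the arm or the gripper's body presses on something with over 40 N, if the wrist force passes 120 N, or if a joint passes its speed limit or range.

## Working session

There is one attempt and no reset: what is moved stays moved. The work goes in short steps, Python scripts to look and compute and a shell command to move; the robot and the scene stay as the last step left them, time stands still between calls to the robot, and variables do not carry over. Pictures are saved under pics/ and viewed, and the job is handed in when it is done.

```bash
ls; mkdir -p pics
python3 - <<'E'
from plant import sense, imaging, r, nets
import cv2
s=sense(); print({k:s[k] for k in ('time','joints','position','tcp_rot','gripper_width')})
for c in ('scene','top','wrist'):
    im=imaging.read_camera(c); cv2.imwrite(f'pics/{c}0.png',im)
    p=imaging.camera_params(c); print(c,p)
E
```

```text
pics
{'time': 0.0, 'joints': array([ 1.12372864e+00,  1.81530969e-01,  1.60798689e+00,  1.50351381e-05,
        1.35378896e+00, -2.06256875e-01]), 'position': array([0.13686744, 0.55796268, 0.25482598]), 'tcp_rot': array([ 0.08436269,  0.70218633, -0.08550735,  0.70178756]), 'gripper_width': 0.9984229231108505}
scene {'intrinsics': array([[388.46452057,   0.        , 259.10806805],
       [  0.        , 388.46452057, 192.84199274],
       [  0.        ,   0.        ,   1.        ]]), 'D': array([-0.05924259,  0.        ,  0.        ,  0.        ,  0.        ]), 'cam_to_world': array([[-0.71715956, -0.56720071,  0.40492656,  0.90738727],
       [ 0.69676597, -0.59533391,  0.40011838,  0.3320589 ],
       [ 0.01411908,  0.56908777,  0.82215556,  0.7450913 ],
       [ 0.        ,  0.        ,  0.        ,  1.        ]])}
top {'intrinsics': array([[491.24077104,   0.        , 249.05912133],
       [  0.        , 491.24077104, 197.49740768],
       [  0.        ,   0.        ,   1.        ]]), 'D': array([-0.1965852,  0.       ,  0.       ,  0.       ,  0.       ]), 'cam_to_world': array([[ 0.01923005,  0.98743826, -0.15683078,  0.37207876],
       [-0.99972114,  0.02114052,  0.01052265, -0.00577931],
       [ 0.01370595,  0.15658469,  0.98756943,  1.07861731],
       [ 0.        ,  0.        ,  0.        ,  1.        ]])}
wrist {'intrinsics': array([[322.03179568,   0.        , 254.57792569],
       [  0.        , 322.03179568, 193.32066197],
       [  0.        ,   0.        ,   1.        ]]), 'D': array([-0.04630688,  0.        ,  0.        ,  0.        ,  0.        ]), 'hand_eye': array([[-5.56830911e-05,  2.58277466e-01, -9.66070778e-01,
        -1.28552021e-01],
       [ 9.99999681e-01, -7.55214622e-04, -2.59544123e-04,
         4.40008970e-04],
       [-7.96625176e-04, -9.66070484e-01, -2.58277342e-01,
        -6.57967305e-02],
       [ 0.00000000e+00,  0.00000000e+00,  0.00000000e+00,
         1.00000000e+00]])}
```

View pics/scene0.png

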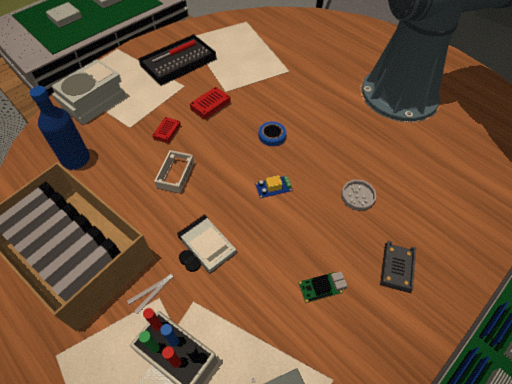

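View pics/top0.png

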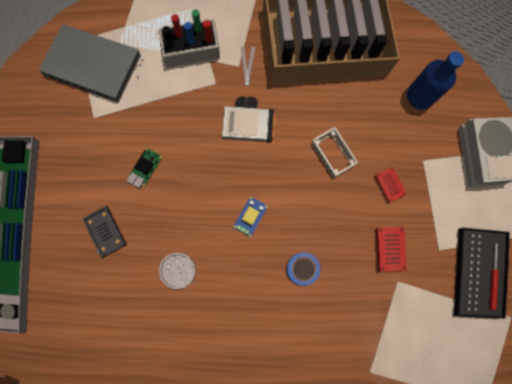

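View pics/wrist0.png

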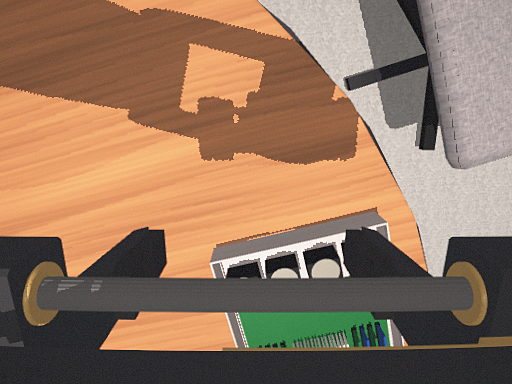

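```bash
cat > h.py <<'E'
import numpy as np, cv2
from plant import sense, imaging, r, nets
from scipy.spatial.transform import Rotation as R
F=np.diag([1,-1,-1.])
def T_tool(s=None):
    s=s or sense(); T=np.eye(4); T[:3,:3]=R.from_quat(s['tcp_rot']).as_matrix(); T[:3,3]=s['position']; return T
def cam(name,s=None):
    p=imaging.camera_params(name)
    M=p['cam_to_world'] if name!='wrist' else T_tool(s)@p['hand_eye']
    return p['intrinsics'],p['D'],M
def proj(c,P):
    K,D,M=c; P=np.atleast_2d(P).astype(float); q=(P-M[:3,3])@M[:3,:3]@F
    return cv2.projectPoints(q,np.zeros(3),np.zeros(3),K,D)[0][:,0]
def back(c,uv,z):
    K,D,M=c; uv=np.atleast_2d(uv).astype(float)
    n=cv2.undistortPoints(uv[:,None],K,D)[:,0]
    d=np.c_[n,np.ones(len(n))]@F@M[:3,:3].T
    t=(z-M[2,3])/d[:,2]; return M[:3,3]+d*t[:,None]
E
python3 - <<'E'
from h import *
for c,L in (('top',['tray','mainboard_mid','spacer_mid','powercard_mid','cover_mid']),):
    im=imaging.read_camera(c); C=cam(c)
    for l in L:
        for d in nets.find_in(c,l)[:3]:
            p=np.array(d['position']); w=C[2][:3,:3]@p+C[2][:3,3]
            print(c,l,round(d['p'],2),w.round(3),proj(C,w).round(0))
t=cv2.imread('pics/top0.png'); s=cv2.imread('pics/scene0.png')
a=cv2.resize(t[130:280,70:190],None,fx=4,fy=4,interpolation=cv2.INTER_CUBIC); cv2.imwrite('pics/c1.png',a[:600])
a=cv2.resize(t[120:280,225:425],None,fx=3.7,fy=3.7,interpolation=cv2.INTER_CUBIC); cv2.imwrite('pics/c2.png',a)
a=cv2.resize(s[170:310,240:440],None,fx=4,fy=4,interpolation=cv2.INTER_CUBIC); cv2.imwrite('pics/c3.png',a)
a=cv2.resize(s[80:200,140:300],None,fx=5,fy=5,interpolation=cv2.INTER_CUBIC); cv2.imwrite('pics/c4.png',a)
print(sense()['time'])
E
```

```text
top tray 0.93 [0.462 0.301 0.005] [[105. 230.]]
top tray 0.63 [0.601 0.214 0.012] [[146. 169.]]
top tray 0.3 [ 0.5   -0.021  0.004] [[251. 217.]]
top spacer_mid 0.61 [ 0.658 -0.208  0.023] [[335. 147.]]
top spacer_mid 0.31 [0.383 0.138 0.008] [[176. 269.]]
top powercard_mid 0.7 [ 0.5   -0.02   0.005] [[250. 217.]]
top cover_mid 0.62 [ 0.433 -0.328  0.028] [[391. 248.]]
0.45
```

View pics/c1.png

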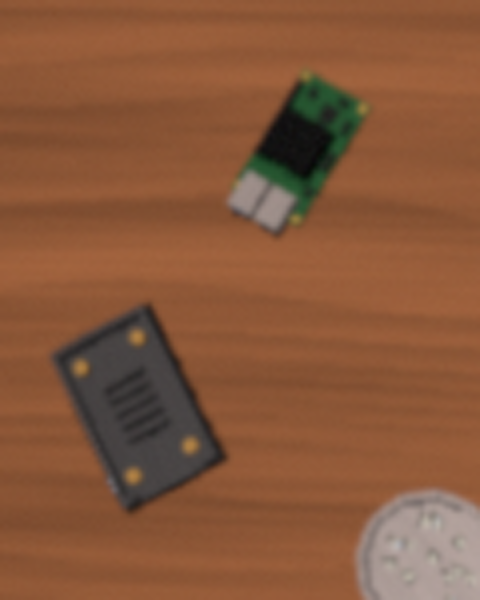

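View pics/c2.png

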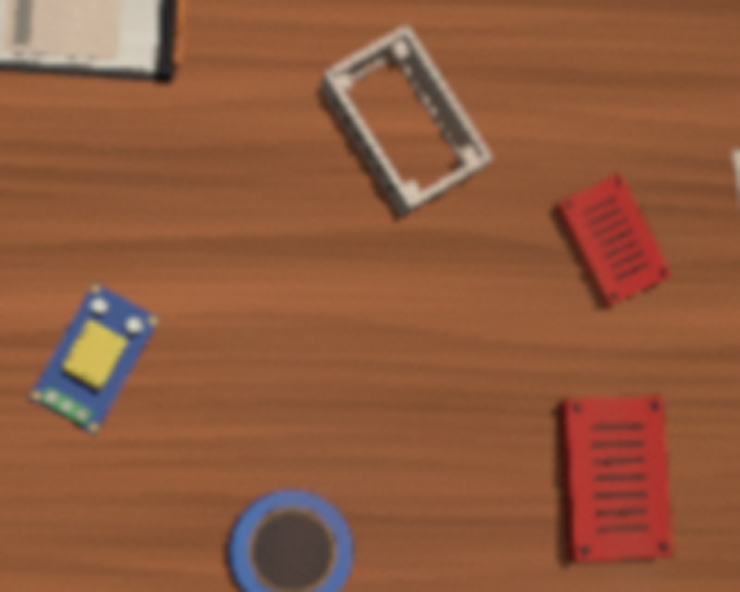

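View pics/c3.png

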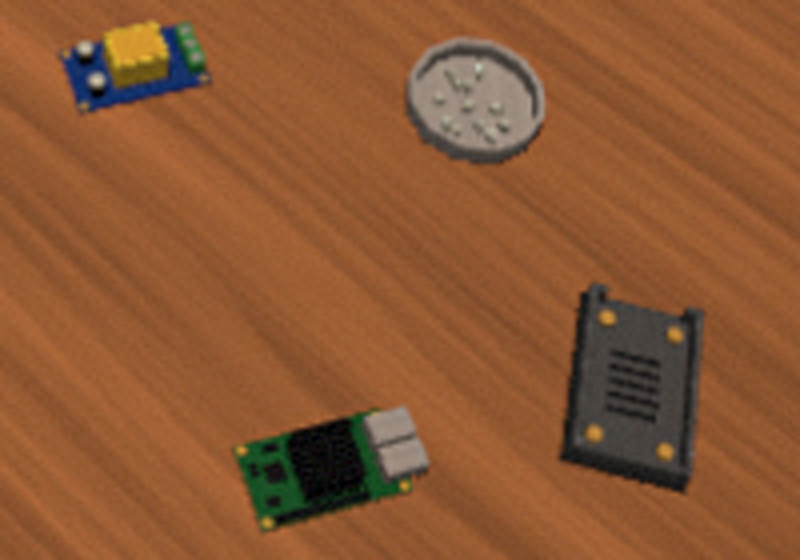

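View pics/c4.png

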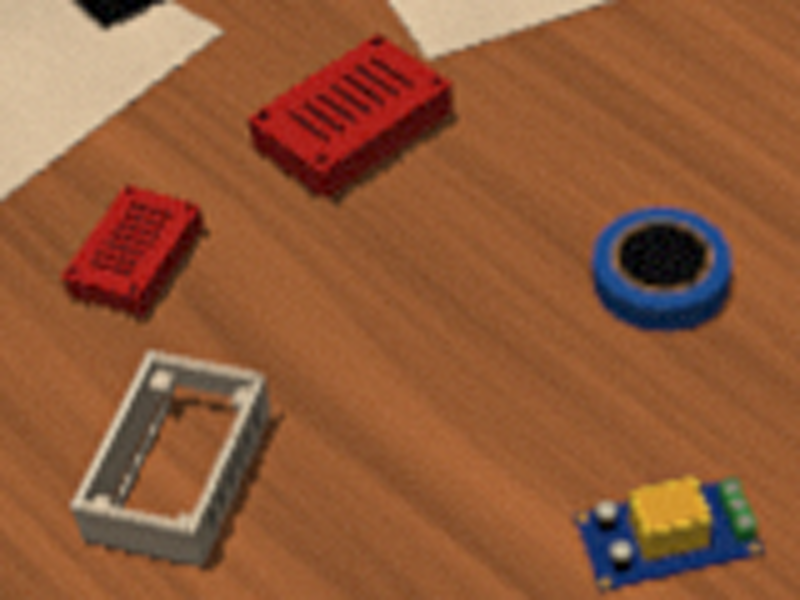

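```bash
cat > fit.py <<'E'
from h import *
from scipy.optimize import minimize
def box(x0,x1,y0,y1,z0,z1): return np.array([[x,y,z] for x in(x0,x1) for y in(y0,y1) for z in(z0,z1)])/1000.
# list of boxes per part (part coords, origin centre of underside)
PARTS={
'tray':[box(-48,48,-30,30,0,17)],
'main':[box(-40,40,-22.5,22.5,0,2.5),box(-15,15,-15,15,2.5,24.5),box(-49,-27,-16,16,2.5,14.5)],
'frame':[box(-48,48,-30,30,4,31.5),box(-45.5+2,45.5-2,-27.5+2,27.5-2,0,4)],
'card':[box(-40,40,-22.5,22.5,0,2.5),box(-16,16,-13,13,2.5,24.5)],
'cover':[box(-48,48,-30,30,4,26)],
}
def place(P,x,y,yaw,z=0):
    c,s=np.cos(yaw),np.sin(yaw); return P@np.array([[c,-s,0],[s,c,0],[0,0,1]]).T+[x,y,z]
def render(C,name,p,z=0,SS=4,shape=(384,512)):
    m=np.zeros((shape[0]*1,shape[1]*1),np.uint8)
    for B in PARTS[name]:
        uv=proj(C,place(B,*p,z)); h=cv2.convexHull(uv.astype(np.float32))
        cv2.fillPoly(m,[np.round(h*16).astype(np.int32)],255,cv2.LINE_AA,4)
    return m
def segment(im,box,name):
    x0,y0,x1,y1=box; m=np.zeros(im.shape[:2],np.uint8)
    hsv=cv2.cvtColor(im,cv2.COLOR_BGR2HSV).astype(int); H,S,V=hsv[...,0],hsv[...,1],hsv[...,2]
    if name in('cover',): k=((H<5)|(H>170))&(S>150)
    elif name=='frame': k=(S<75)
    elif name=='tray': k=(S<75)|((S<120)&(V<95))
    elif name=='main': k=((H>30)&(H<100)&(S>60))|(S<75)|(V<60)
    elif name=='card': k=((H>17)&(H<130)&(S>60))|(S<75)
    m[y0:y1,x0:x1]=(k[y0:y1,x0:x1]*255)
    cs=cv2.findContours(m,cv2.RETR_EXTERNAL,cv2.CHAIN_APPROX_NONE)[0]; c=max(cs,key=cv2.contourArea)
    o=np.zeros_like(m); cv2.drawContours(o,[c],-1,255,-1); return o
def fit(views,name,p0,z=0):
    """views: list of (C,mask)"""
    def cost(q):
        t=0
        for C,m in views:
            a=render(C,name,(q[0],q[1],q[2]),z).astype(float)/255; b=m/255.
            t+=np.abs(a-b).sum()/b.sum()
        return t
    best=None
    for dy in(-.15,0,.15):
        r_=minimize(cost,[p0[0],p0[1],p0[2]+dy],method='Nelder-Mead',options=dict(initial_simplex=np.array([[p0[0],p0[1],p0[2]+dy]]*4)+np.array([[0,0,0],[.008,0,0],[0,.008,0],[0,0,.12]]),xatol=1e-5,fatol=1e-5))
        if best is None or r_.fun<best.fun: best=r_
    return best.x,best.fun/len(views)
E
python3 - <<'E'
from fit import *
s=sense();T=T_tool(s); print(T.round(4))
t=cv2.imread('pics/top0.png'); sc=cv2.imread('pics/scene0.png'); Ct=cam('top');Cs=cam('scene')
# name: top box, scene box, p0
Q={'tray':((75,195,135,265),(375,235,425,295),(.462,.301,.45)),
'main':((120,140,170,195),(292,265,352,305),(.60,.214,-.6)),
'frame':((300,115,365,185),(150,145,200,198),(.65,-.205,.5)),
'card':((225,190,275,242),(250,170,298,202),(.5,-.02,-.5)),
'cover':((365,215,418,280),(185,80,238,122),(.43,-.328,0))}
vis=t.copy(); vs=sc.copy()
for n,(bt,bs,p0) in Q.items():
    mt=segment(t,bt,n); ms=segment(sc,bs,n)
    a,fa=fit([(Ct,mt)],n,p0); b,fb=fit([(Cs,ms)],n,p0); c,fc=fit([(Ct,mt),(Cs,ms)],n,p0)
    print(n,a.round(4),round(fa,3),b.round(4),round(fb,3),c.round(4),round(fc,3))
    for im,C in((vis,Ct),(vs,Cs)):
        for cc in cv2.findContours(render(C,n,c),cv2.RETR_EXTERNAL,cv2.CHAIN_APPROX_NONE)[0]: cv2.drawContours(im,[cc],-1,(255,255,0),1)
cv2.imwrite('pics/ft.png',cv2.resize(vis[120:290,70:430],None,fx=2.2,fy=2.2,interpolation=cv2.INTER_CUBIC))
cv2.imwrite('pics/fs.png',cv2.resize(vs[70:310,140:440],None,fx=2.5,fy=2.5,interpolation=cv2.INTER_CUBIC))
E
```

```text
[[-0.000e+00  2.385e-01  9.712e-01  1.371e-01]
 [-1.000e-04  9.712e-01 -2.385e-01  5.584e-01]
 [-1.000e+00 -1.000e-04 -0.000e+00  2.556e-01]
 [ 0.000e+00  0.000e+00  0.000e+00  1.000e+00]]
tray [0.4592 0.3031 0.5335] 0.083 [0.4641 0.3033 0.5081] 0.117 [0.4616 0.3028 0.5371] 0.117
main [ 0.6096  0.2194 -0.434 ] 0.194 [ 0.6106  0.2185 -0.4941] 0.169 [ 0.6093  0.2193 -0.5298] 0.193
frame [ 0.6491 -0.2052  0.5402] 0.104 [ 0.65   -0.2074  0.5992] 0.125 [ 0.6491 -0.2063  0.6034] 0.113
card [ 0.5007 -0.0202 -0.4875] 0.077 [ 0.503  -0.0192 -0.4725] 0.121 [ 0.5012 -0.0209 -0.4749] 0.11
cover [ 0.4328 -0.3329  0.0309] 0.133 [ 0.4349 -0.3324  0.0443] 0.15 [ 0.4337 -0.3314  0.0605] 0.143
```

View pics/ft.png

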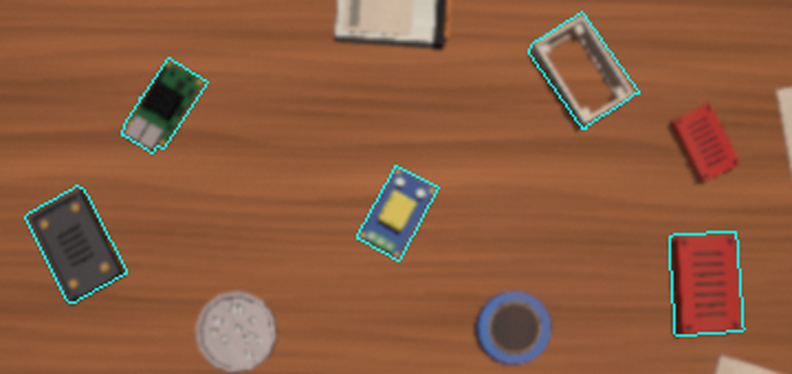

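View pics/fs.png

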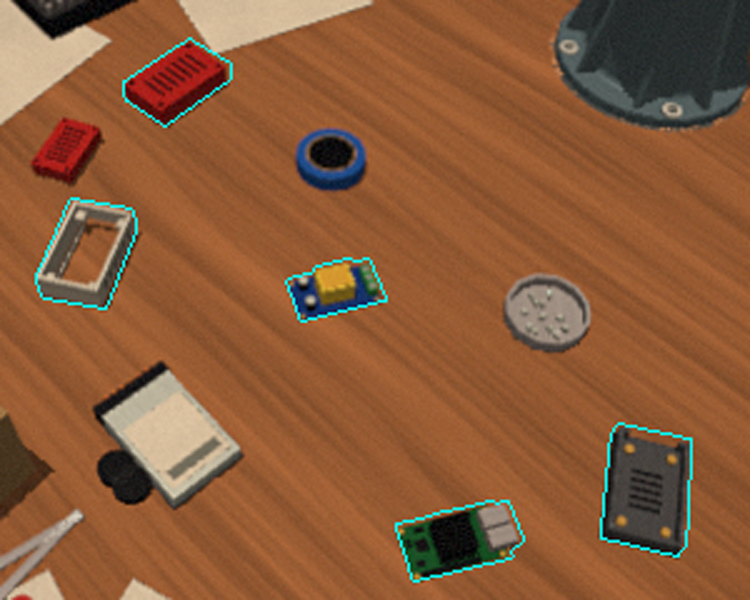

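```bash
cat > plan.py <<'E'
import sys
from h import *
# python3 plan.py x y z theta n : tool rows needed to reach, spread on n rows (twist spread evenly, shift in frames as they stand)
def theta(T): return np.arctan2(T[1,2],T[0,2])
def plan(x,y,z,th,n=None,verbose=True):
    T=T_tool(); t0=theta(T); d=np.array([x,y,z])-T[:3,3]; dt=(th-t0+np.pi)%(2*np.pi)-np.pi
    need=max(np.abs(d).max()/.048, np.linalg.norm(d)/.05, abs(dt)/.148); n=n or max(1,int(np.ceil(need)))
    print('cur',T[:3,3].round(4),'th',round(t0,4),'d',(d*1000).round(1),'dth',round(dt,4),'n',n)
    for i in range(n):
        t=t0+dt*i/n; yv=np.array([-np.sin(t),np.cos(t)]); zv=np.array([np.cos(t),np.sin(t)])
        print([round(-d[2]*1000/n,1),round(d[:2]@yv*1000/n,1),round(d[:2]@zv*1000/n,1),round(-dt/n,4)])
if __name__=='__main__':
    a=[float(v) for v in sys.argv[1:]]; plan(*a[:4],int(a[4]) if len(a)>4 else None)
E
python3 plan.py .60 .222 .17 -.48
```

```text
cur [0.1371 0.5584 0.2556] th -0.2408 d [ 462.9 -336.4  -85.6] dth -0.2392 n 12
[np.float64(7.1), np.float64(-18.0), np.float64(44.1), np.float64(0.0199)]
[np.float64(7.1), np.float64(-17.1), np.float64(44.5), np.float64(0.0199)]
[np.float64(7.1), np.float64(-16.3), np.float64(44.8), np.float64(0.0199)]
[np.float64(7.1), np.float64(-15.4), np.float64(45.1), np.float64(0.0199)]
[np.float64(7.1), np.float64(-14.5), np.float64(45.4), np.float64(0.0199)]
[np.float64(7.1), np.float64(-13.5), np.float64(45.7), np.float64(0.0199)]
[np.float64(7.1), np.float64(-12.6), np.float64(46.0), np.float64(0.0199)]
[np.float64(7.1), np.float64(-11.7), np.float64(46.2), np.float64(0.0199)]
[np.float64(7.1), np.float64(-10.8), np.float64(46.5), np.float64(0.0199)]
[np.float64(7.1), np.float64(-9.9), np.float64(46.7), np.float64(0.0199)]
[np.float64(7.1), np.float64(-8.9), np.float64(46.8), np.float64(0.0199)]
[np.float64(7.1), np.float64(-8.0), np.float64(47.0), np.float64(0.0199)]
```

```bash
sed -i 's/print(\[round(-d/print([float(q) for q in (round(-d/; s/round(-dt\/n,4)\])/round(-dt\/n,4))])/' plan.py; python3 plan.py .461 .303 .15 .53
```

```text
cur [0.1371 0.5584 0.2556] th -0.2408 d [ 323.9 -255.4 -105.6] dth 0.7708 n 9
[11.7, -19.0, 41.7, -0.0856]
[11.7, -22.5, 39.9, -0.0856]
[11.7, -25.8, 37.9, -0.0856]
[11.7, -29.0, 35.5, -0.0856]
[11.7, -31.9, 32.9, -0.0856]
[11.7, -34.6, 30.1, -0.0856]
[11.7, -37.0, 27.0, -0.0856]
[11.7, -39.2, 23.7, -0.0856]
[11.7, -41.1, 20.3, -0.0856]
```

```bash
python3 -m crank '[[1,8,-19,41.7,-0.0856],[1,10,-22.5,39.9,-0.0856],[1,12,-25.8,37.9,-0.0856],[1,12,-29,35.5,-0.0856],[1,12,-32,33,-0.0856],[1,12,-34.6,30,-0.0856],[1,12,-37,27,-0.0856],[1,12,-39.2,23.7,-0.0856]]' && python3 plan.py .461 .303 .15 .53
```

```text
time: 1.25
position: [0.4263, 0.3299, 0.1655]
tcp_rot: [-0.157, 0.689, 0.157, 0.69]
wrist_force: [0.2, 0.6, 0.5]
gripper_width: 0.999
cur [0.4263 0.3299 0.1655] th 0.4475 d [ 34.7 -26.9 -15.5] dth 0.0825 n 1
[15.5, -39.3, 19.7, -0.0825]
```

```bash
python3 -m crank '[[1,15,-39,19.5,-0.0825],[1,0,0,0,0],[1,0,0,0,0]]'
python3 - <<'E'
from fit import *
s=sense(); im=imaging.read_camera('wrist'); cv2.imwrite('pics/w_tray.png',im); np.save('w_tray.npy',T_tool(s))
C=cam('wrist',s)
n='tray'
v=im.copy()
for cc in cv2.findContours(render(C,n,(.461,.303,.53)),cv2.RETR_EXTERNAL,cv2.CHAIN_APPROX_NONE)[0]: cv2.drawContours(v,[cc],-1,(255,255,0),1)
cv2.imwrite('pics/w_tray_o.png',v)
E
python3 plan.py .609 .219 .15 -.49
```

```text
time: 1.55
position: [0.4594, 0.3036, 0.1503]
tcp_rot: [-0.183, 0.684, 0.183, 0.683]
wrist_force: [1.3, 0.1, 0.2]
gripper_width: 1.0
cur [0.4589 0.3045 0.1507] th 0.5249 d [150.1 -85.5  -0.7] dth -1.0149 n 7
[0.1, -21.3, 12.4, 0.145]
[0.1, -19.3, 15.4, 0.145]
[0.1, -16.9, 18.0, 0.145]
[0.1, -14.1, 20.3, 0.145]
[0.1, -11.0, 22.1, 0.145]
[0.1, -7.7, 23.4, 0.145]
[0.1, -4.2, 24.3, 0.145]
```

View pics/w_tray_o.png

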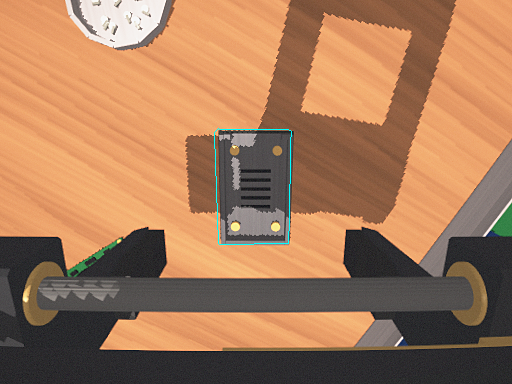

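Run:
```python
import cv2
im=cv2.imread('pics/w_tray.png'); cv2.imwrite('pics/w_tray_c.png',cv2.resize(im[120:255,190:320],None,fx=4.4,fy=4.4,interpolation=cv2.INTER_CUBIC))
```

```text
(no output)
```

View pics/w_tray_c.png

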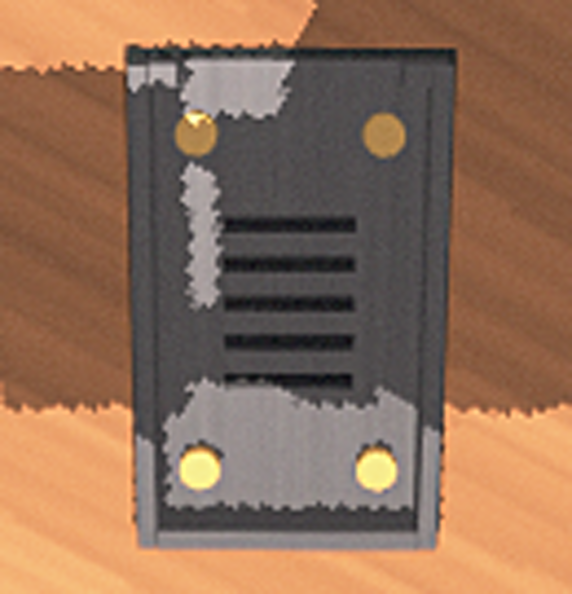

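```bash
cat > edge.py <<'E'
from fit import *
def rect(hx,hy,z): return [((-hx,-hy,z),(hx,-hy,z)),((hx,-hy,z),(hx,hy,z)),((hx,hy,z),(-hx,hy,z)),((-hx,hy,z),(-hx,-hy,z))]
EDG={
'tray':[((-48,-30,17),(48,-30,17)),((-48,30,17),(48,30,17)),((48,-30,17),(48,30,17)),((44,-26,17),(44,26,17)),((-48,-30,0),(-48,30,0)),((-44,26,17),(44,26,17)),((-44,-26,17),(44,-26,17))],
'main':rect(40,22.5,2.5)[:3]+[((-15,-15,24.5),(15,-15,24.5)),((15,-15,24.5),(15,15,24.5)),((15,15,24.5),(-15,15,24.5)),((-15,15,24.5),(-15,-15,24.5)),((-49,-16,14.5),(-49,16,14.5)),((-49,-16,14.5),(-30,-16,14.5)),((-49,16,14.5),(-30,16,14.5))],
'frame':rect(48,30,31.5)+rect(44,26,31.5),
'card':rect(40,22.5,2.5)+rect(16,13,24.5),
'cover':rect(48,30,26),
'heat':rect(15,15,24.5),'block':rect(16,13,24.5),
}
def efit(im,C,name,p0,z=0,edges=None,rng=(.006,.006,.06),sig=(2.5,1.2,.7),rows=None):
    E=np.array(edges or EDG[name],float)/1000.
    t=np.linspace(.04,.96,40)[None,:,None]
    P=(E[:,0][:,None]*(1-t)+E[:,1][:,None]*t); n=E.shape[0]
    P2=P.reshape(-1,3); Dn=(E[:,1]-E[:,0])
    p=np.array(p0,float)
    for k,sg in enumerate(sig):
        f=cv2.GaussianBlur(im.astype(np.float32),(0,0),sg)
        gx=cv2.Sobel(f,cv2.CV_32F,1,0,ksize=3)/8; gy=cv2.Sobel(f,cv2.CV_32F,0,1,ksize=3)/8
        def cost(q,full=False):
            W=place(P2,q[0],q[1],q[2],z); uv=proj(C,W); uv2=uv.reshape(n,-1,2)
            tv=uv2[:,-1]-uv2[:,0]; tv/=np.linalg.norm(tv,axis=1,keepdims=True); nv=np.repeat(np.c_[-tv[:,1],tv[:,0]],40,0)
            m=uv.astype(np.float32)
            sx=cv2.remap(gx,m[:,None,0],m[:,None,1],cv2.INTER_LINEAR,borderMode=cv2.BORDER_CONSTANT).reshape(-1,3)
            sy=cv2.remap(gy,m[:,None,0],m[:,None,1],cv2.INTER_LINEAR,borderMode=cv2.BORDER_CONSTANT).reshape(-1,3)
            g=np.abs(sx*nv[:,:1]+sy*nv[:,1:]).max(1); g=np.minimum(g*sg,25)
            if rows: g=g*((uv[:,1]>rows[0])&(uv[:,1]<rows[1]))
            if full: return g.reshape(n,-1).mean(1)
            return -g.mean()
        best=None; a=np.array(rng)/(3**k)
        rs=np.random.RandomState(0)
        for j in range(16 if k==0 else 5):
            q0=p+(0 if j==0 else rs.uniform(-1,1,3)*a)
            S=np.vstack([q0]+[q0+np.eye(3)[i]*a[i]*.5 for i in range(3)])
            r_=minimize(cost,q0,method='Nelder-Mead',options=dict(initial_simplex=S,xatol=1e-5,fatol=1e-4))
            if best is None or r_.fun<best.fun: best=r_
        p=best.x
    return p,best.fun,cost(p,True)
def overlay(im,C,name,p,z=0,fn=None,edges=None,crop=None,f=4):
    E=np.array(edges or EDG[name],float)/1000.
    x0,y0,x1,y1=crop; v=cv2.resize(im[y0:y1,x0:x1],None,fx=f,fy=f,interpolation=cv2.INTER_CUBIC)
    for e in E:
        uv=(proj(C,place(e,*p,z))+.5-[x0,y0])*f
        cv2.line(v,*[tuple(int(q) for q in np.round(u)) for u in uv],(255,255,0),1,cv2.LINE_AA)
    cv2.imwrite(fn,v)
E
python3 - <<'E'
from edge import *
im=cv2.imread('pics/w_tray.png'); T=np.load('w_tray.npy'); p_=imaging.camera_params('wrist'); C=(p_['intrinsics'],p_['D'],T@p_['hand_eye'])
p,f,g=efit(im,C,'tray',(.461,.303,.53)); print(p.round(4),f,g.round(1))
Ti=np.linalg.inv(T); print('in tool mm',(Ti@[p[0],p[1],0,1])*1000, 'yaw-th',p[2]-np.arctan2(T[1,2],T[0,2]))
overlay(im,C,'tray',p,fn='pics/w_tray_e.png',crop=(190,120,320,255))
E
```

```text
[0.4618 0.3059 0.5167] -15.643705600587387 [18.9 19.6 24.2 18.7 16.4  5.2  6.6]
in tool mm [1.50246946e+02 6.96868760e-01 3.40749871e+00 1.00000000e+03] yaw-th -0.006418658292471124
```

View pics/w_tray_e.png

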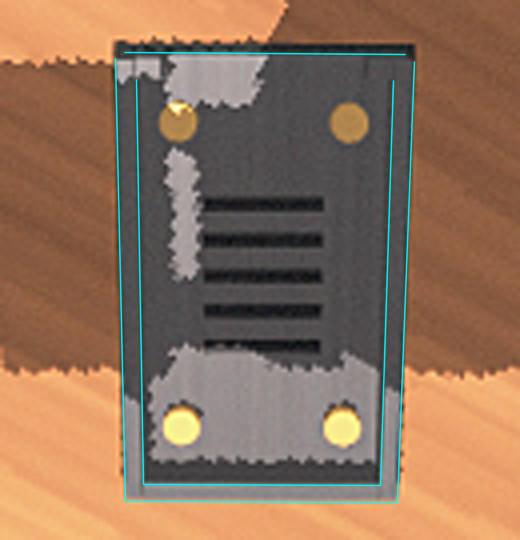

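```bash
python3 -m crank '[[1,0,-21.3,12.4,0.145],[1,0,-19.3,15.4,0.145],[1,0,-17,18,0.145],[1,0,-14,20.3,0.145],[1,0,-11,22,0.145],[1,0,-7.7,23.4,0.145],[1,0,-4.2,24.3,0.145],[1,0,0,0,0]]'
cat > look.py <<'E'
import sys
from edge import *
# look.py name x y yaw z tag crop
def look(name,p0,z,tag,crop,edges=None,rows=None):
    s=sense(); im=imaging.read_camera('wrist'); s2=sense(); cv2.imwrite(f'pics/{tag}.png',im)
    T=T_tool(s); np.save(f'{tag}.npy',T); C=cam('wrist',s)
    print('pos',s['position'].round(4),s2['position'].round(4))
    p,f,g=efit(im,C,name,p0,z,edges=edges,rows=rows); th=np.arctan2(T[1,2],T[0,2])
    q=np.linalg.inv(T)@[p[0],p[1],z,1]
    print('t',s['time'],name,p.round(4),round(f,1),g.round(0),'tool yz mm',(q[1:3]*1000).round(1),'yaw-th',round(p[2]-th,4))
    overlay(im,C,name,p,z,fn=f'pics/{tag}_e.png',crop=crop,edges=edges)
    return p
if __name__=='__main__':
    a=sys.argv; look(a[1],[float(v) for v in a[2:5]],float(a[5]),a[6],[int(v) for v in a[7].split(',')])
E
python3 look.py main .609 .219 -.5 0 w_main 180,100,340,240
```

```text
time: 2.4
position: [0.611, 0.2194, 0.1518]
tcp_rot: [0.172, 0.685, -0.172, 0.687]
wrist_force: [-0.4, -0.1, 0.7]
gripper_width: 0.998
pos [0.611  0.2194 0.1518] [0.6095 0.2201 0.1514]
t 2.4 main [ 0.611   0.2209 -0.5118] -17.7 [24. 24. 24. 16.  9. 18.  1. 18. 22. 22.] tool yz mm [ 1.1 -1. ] yaw-th -0.0202
```

View pics/w_main_e.png

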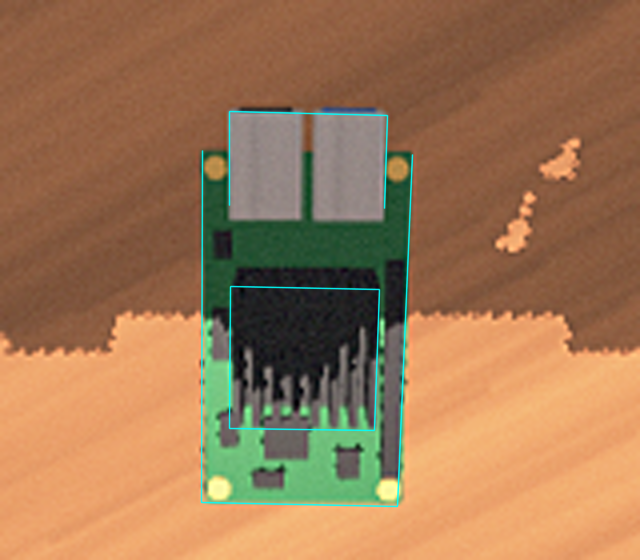

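```bash
python3 -m crank '[[1,30,1,-1,0.02],[1,40,0,0,0],[1,35,0,0,0],[1,17,0,0,0],[-1,0,0,0,0],[-1,0,0,0,0],[-1,0,0,0,0],[-1,0,0,0,0]]' 20; python3 -m crank '[[-1,0,0,0,0],[-1,0,0,0,0],[-1,0,0,0,0]]' 20
python3 - <<'E'
from h import *
cv2.imwrite('pics/g1.png',imaging.read_camera('wrist')); print(sense()['position'],sense()['gripper_width']*88)
E
```

```text
time: 3.25
position: [0.6104, 0.2208, 0.031]
tcp_rot: [0.178, 0.683, -0.177, 0.686]
wrist_force: [-0.6, -1.7, -0.3]
gripper_width: 0.661
time: 3.55
position: [0.6092, 0.2204, 0.0291]
tcp_rot: [0.178, 0.684, -0.178, 0.685]
wrist_force: [-0.1, -0.4, -0.2]
gripper_width: 0.388
[0.60913241 0.22045003 0.02892551] 29.85911186126303
```

View pics/g1.png

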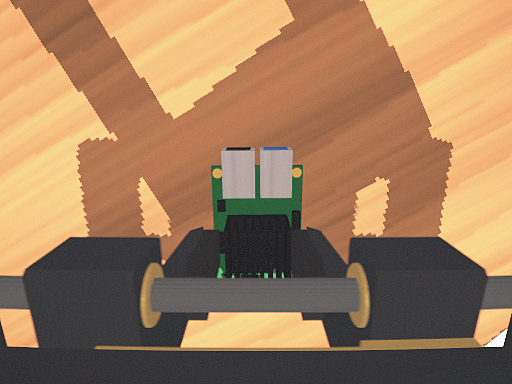

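```bash
python3 -m crank '[[-1,-15,0,0,0],[-1,-35,0,0,0],[-1,-40,0,0,0],[-1,-30,0,0,0],[-1,0,0,0,0]]' 20
cat > held.py <<'E'
import sys
from edge import *
# held.py name zu(underside below TCP, m) tag crop rows : pose of held part in tool frame
def held(name,zu,tag,crop,rows,edges,yaw0=0):
    s=sense(); im=imaging.read_camera('wrist'); cv2.imwrite(f'pics/{tag}.png',im)
    p_=imaging.camera_params('wrist')
    # pseudo world: tool at origin pointing down th=0:  world x = tool z, world y = tool y, world z = -tool x
    B=np.array([[0,0,1,0],[0,1,0,0],[-1,0,0,0],[0,0,0,1.]])
    C=(p_['intrinsics'],p_['D'],B@p_['hand_eye'])
    p,f,g=efit(im,C,name,(0,0,yaw0),-zu,edges=edges,rows=rows)
    print('t',s['time'],'width',s['gripper_width']*88,'held tool z,y mm',(p[:2]*1000).round(1),'yaw',round(p[2],4),round(f,1),g.round(0))
    overlay(im,C,name,p,-zu,fn=f'pics/{tag}_e.png',crop=crop,edges=edges)
E
python3 - <<'E'
from held import *
E_=EDG['main'][7:]+[((-40,-22.5,2.5),(-10,-22.5,2.5)),((-40,22.5,2.5),(-10,22.5,2.5))]
held('main',.0288,'h_main',(180,130,340,270),(0,262),E_)
print(sense()['position'],sense()['wrist_force'])
E
python3 plan.py .4618 .3059 .15 .517
```

```text
time: 4.1
position: [0.6124, 0.2211, 0.1555]
tcp_rot: [0.179, 0.681, -0.176, 0.688]
wrist_force: [0.8, 0.2, -0.8]
gripper_width: 0.337
t 4.1 width 29.65767573333627 held tool z,y mm [1.4 0.8] yaw 0.0073 -23.3 [20. 24. 24. 24. 24.]
[0.61079559 0.22078185 0.15240888] [-0.47530705 -0.14913501 -0.93939271]
cur [0.6108 0.2208 0.1524] th -0.5084 d [-149.    85.1   -2.4] dth 1.0254 n 7
[0.3, 0.3, -24.5, -0.1465]
[0.3, 3.8, -24.2, -0.1465]
[0.3, 7.3, -23.4, -0.1465]
[0.3, 10.7, -22.1, -0.1465]
[0.3, 13.8, -20.3, -0.1465]
[0.3, 16.6, -18.1, -0.1465]
[0.3, 19.0, -15.4, -0.1465]
```

View pics/h_main_e.png

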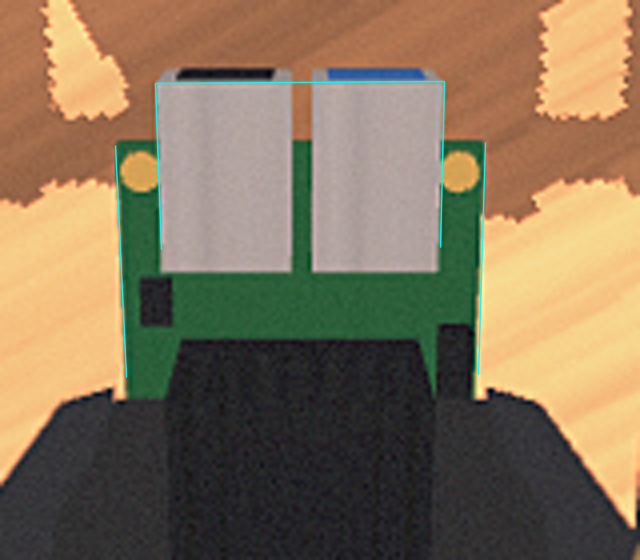

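```bash
python3 -m crank '[[-1,0,0.3,-24.5,-0.1465],[-1,0,3.8,-24.2,-0.1465],[-1,0,7.3,-23.4,-0.1465],[-1,0,10.7,-22.1,-0.1465],[-1,0,13.8,-20.3,-0.1465],[-1,0,16.6,-18.1,-0.1465],[-1,0,19,-16.4,-0.1465],[-1,0,0,0,0]]' 20;  python3 -m crank '[[-1,40,0,0,0],[-1,35,0,0,0],[-1,0,0,0,0],[-1,0,0,0,0]]' 20
cat > avg.py <<'E'
from h import *
E
python3 - <<'E'
from held import *
E_=EDG['main'][7:]+[((-40,-22.5,2.5),(-10,-22.5,2.5)),((-40,22.5,2.5),(-10,22.5,2.5))]
held('main',.0288,'h_main2',(160,100,360,250),(0,262),E_)
P=[]
for i in range(4):
    imaging.read_camera('top'); P.append(T_tool()[:3,3])
print(np.mean(P,0),np.std(P,0))
E
python3 plan.py .4618 .3059 .08 .517
```

```text
time: 4.95
position: [0.4552, 0.3059, 0.1467]
tcp_rot: [-0.182, 0.685, 0.182, 0.681]
wrist_force: [0.2, -0.1, -1.5]
gripper_width: 0.339
time: 5.35
position: [0.4588, 0.3046, 0.073]
tcp_rot: [-0.18, 0.685, 0.18, 0.683]
wrist_force: [0.5, 0.1, -0.1]
gripper_width: 0.339
t 5.35 width 29.843228746486435 held tool z,y mm [1.7 0.1] yaw -0.0014 -19.9 [20. 24. 24. 16. 16.]
[0.46049932 0.30555547 0.07547314] [1.01153802e-04 7.18641861e-05 1.33882130e-04]
cur [0.4603 0.3056 0.0755] th 0.5165 d [1.5 0.3 4.5] dth 0.0005 n 1
[-4.5, -0.5, 1.4, -0.0005]
```

View pics/h_main2_e.png

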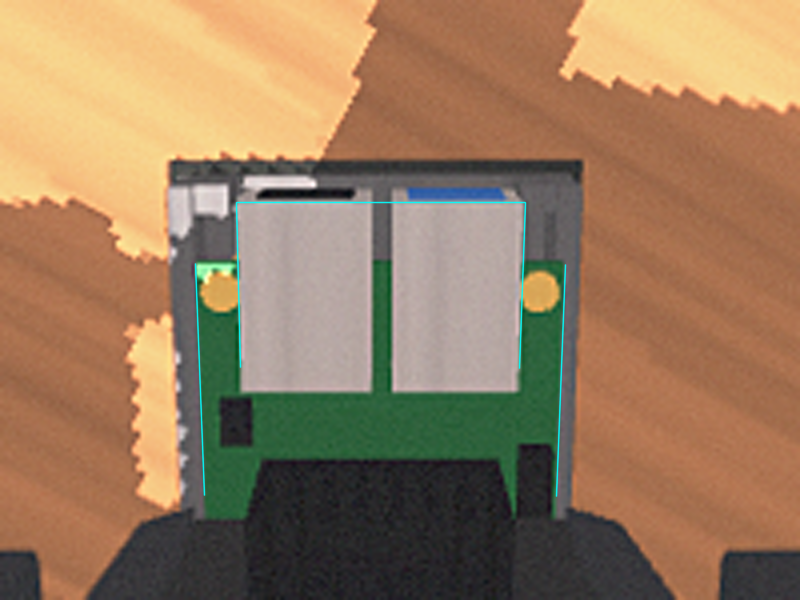

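Run:
```python
from held import *
s=sense(); T=T_tool(s); C=cam('wrist',s)
im=imaging.read_camera('wrist'); cv2.imwrite('pics/h3.png',im)
E_=[((-48,-30,17),(0,-30,17)),((-48,30,17),(0,30,17)),((-48,-30,17),(-48,30,17))]
p,f,g=efit(im,C,'tray',(.4618,.3059,.517),0,edges=E_,rows=(0,222))
print(p.round(4),g); q=np.linalg.inv(T)@[p[0],p[1],0,1]; print('tool y,z',q[1:3]*1000,'yaw-th',p[2]-np.arctan2(T[1,2],T[0,2]),s['position'])
E1=E_+[((-48,21,17),(-44,21,17)),((-48,-21,17),(-44,-21,17)),((-44,-26,17),(-44,26,17))]
overlay(im,C,'tray',p,fn='pics/h3_e.png',crop=(160,100,360,250),edges=E1)
```

```text
[0.4586 0.304  0.5189] [20.35972133 20.41808745 25.        ]
tool y,z [-0.46618941 -2.56687389] yaw-th 0.002404912356358757 [0.46034971 0.30560718 0.07548998]
```

View pics/h3_e.png

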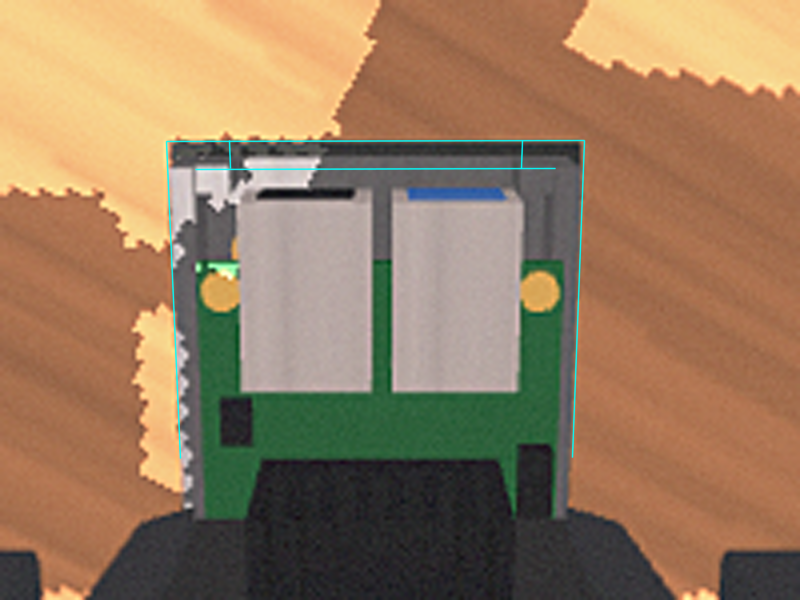

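Run:
```python
from held import *
im=cv2.imread('pics/w_tray.png'); T=np.load('w_tray.npy'); p_=imaging.camera_params('wrist'); C=(p_['intrinsics'],p_['D'],T@p_['hand_eye'])
A=[((-48,-30,17),(48,-30,17)),((-48,30,17),(48,30,17))]
for nm,E_ in (('+x',A+[((48,-30,17),(48,30,17)),((44,-26,17),(44,26,17))]),('base-x',A+[((-48,-30,0),(-48,30,0))])):
    p,f,g=efit(im,C,'tray',(.4618,.3059,.517),0,edges=E_); print(nm,p.round(4),g.round(1),'T',T[:3,3].round(4))
overlay(im,C,'tray',p,fn='pics/x.png',crop=(190,110,320,255),edges=EDG['tray']+[((-48,-30,17),(-48,30,17))])
```

```text
+x [0.4614 0.3056 0.5174] [19.1 19.2 24.8 20.6] T [0.4594 0.3036 0.1503]
base-x [0.46   0.3049 0.5154] [19.1 19.4 25. ] T [0.4594 0.3036 0.1503]
```

View pics/x.png

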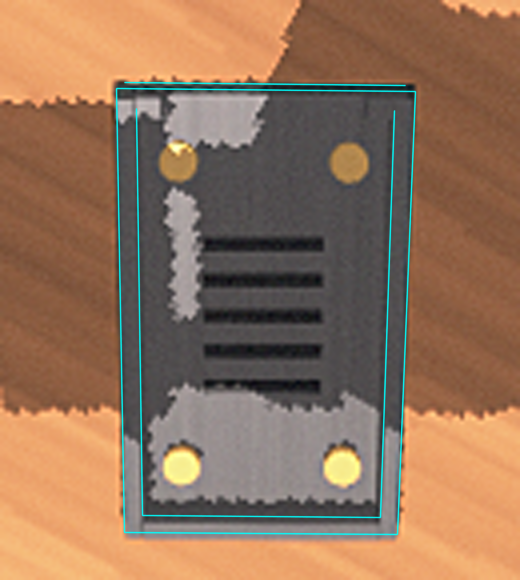

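Run:
```python
from held import *
H=[((-49,-16,14.5),(-49,16,14.5)),((-49,-16,14.5),(-30,-16,14.5)),((-49,16,14.5),(-30,16,14.5)),((-40,-22.5,2.5),(-10,-22.5,2.5)),((-40,22.5,2.5),(-10,22.5,2.5))]
held('main',.0288,'h4',(160,100,360,250),(0,262),H)
s=sense(); T=T_tool(s); C=cam('wrist',s); th=np.arctan2(T[1,2],T[0,2])
im=cv2.imread('pics/h4.png')
E_=[((-48,-30,17),(0,-30,17)),((-48,30,17),(0,30,17)),((-48,-30,0),(-48,30,0))]
p,f,g=efit(im,C,'tray',(.4607,.3052,.516),0,edges=E_,rows=(0,222))
q=np.linalg.inv(T)@[p[0],p[1],0,1]; print(p.round(4),g.round(0),'tool y,z',q[1:3]*1000,'yaw-th',p[2]-th,s['position'])
E1=E_+[((-48,21,17),(-44,21,17)),((-48,-21,17),(-44,-21,17)),((-44,-26,17),(-44,26,17))]
overlay(im,C,'tray',p,fn='pics/h4_t.png',crop=(160,100,360,250),edges=E1)
print(np.linalg.inv(T)@[.4607,.3052,0,1]*1000)
```

```text
t 5.65 width 29.6549045856352 held tool z,y mm [1.7 0.2] yaw 0.0026 -19.7 [20. 23. 25. 15. 15.]
[0.4594 0.3046 0.5209] [19. 20. 25.] tool y,z [-0.54585093 -0.96902967] yaw-th 0.004081984921089132 [0.45984703 0.30551703 0.07499031]
[ 7.49916447e+01 -6.70823850e-01  4.21224350e-01  1.00000000e+03]
```

View pics/h4_t.png

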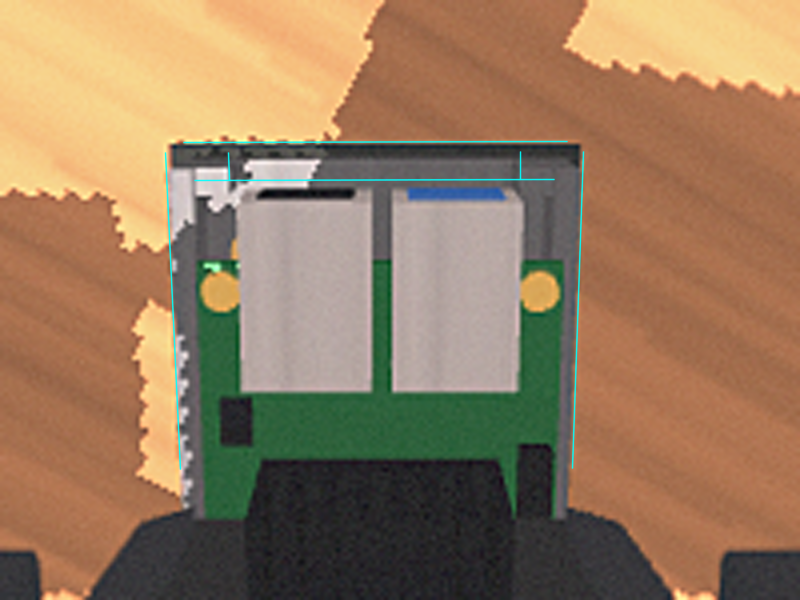

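View pics/h4_e.png

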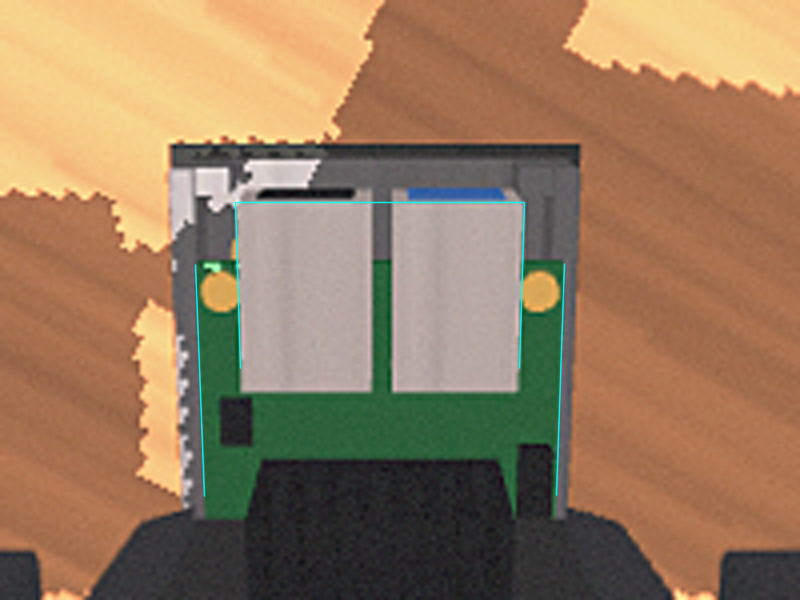

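```bash
python3 -m crank '[[-1,0,-0.8,-1.5,0],[-1,15,0,0,0],[-1,8,0,0,0],[-1,5,0,0,0],[-1,4,0,0,0],[-1,3,0,0,0],[-1,0,0,0,0],[-1,0,0,0,0]]' 20;  python3 -c "
from h import *
cv2.imwrite('pics/h5.png',cv2.resize(imaging.read_camera('wrist')[110:260,160:360],None,fx=4,fy=4,interpolation=cv2.INTER_CUBIC)); s=sense(); print(s['position'],s['wrist_force'])"
```

```text
time: 6.5
position: [0.4583, 0.3039, 0.0388]
tcp_rot: [-0.181, 0.684, 0.181, 0.684]
wrist_force: [0.2, 0.7, -1.0]
gripper_width: 0.341
[0.45830449 0.30388746 0.03892909] [ 1.10237898  0.29425642 -0.1612288 ]
```

View pics/h5.png

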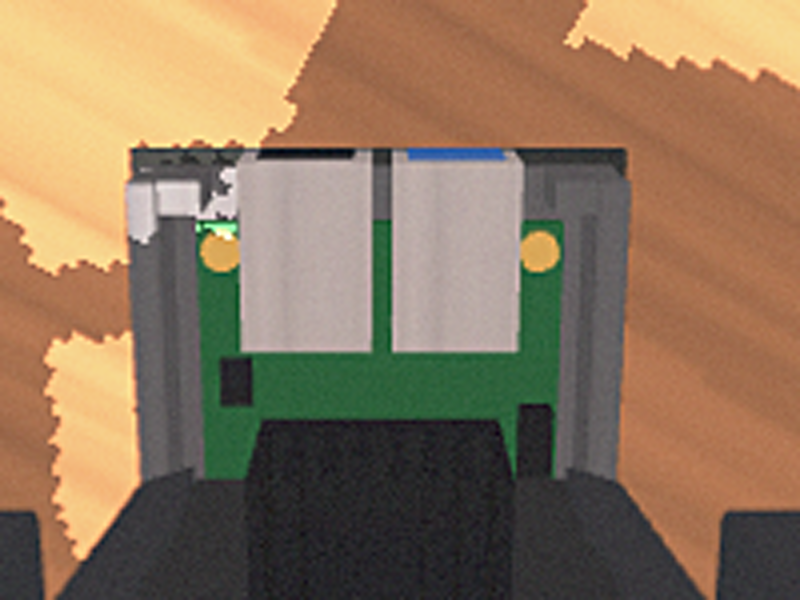

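```bash
python3 -m crank '[[-1,0.8,0,0,0],[-1,0.5,0,0,0],[-1,0.5,0,0,0],[-1,0,0,0,0]]' 20; python3 -c "
from h import *
for i in range(3):
    s=sense(); print(s['position'].round(4),s['wrist_force'].round(1)); imaging.read_camera('wrist')"
```

```text
time: 6.95
position: [0.4583, 0.3039, 0.0379]
tcp_rot: [-0.181, 0.683, 0.181, 0.684]
wrist_force: [-3.3, -1.2, 7.5]
gripper_width: 0.34
[0.4583 0.3039 0.0379] [-3.3 -1.2  7.5]
[0.4584 0.3039 0.0379] [-2.2 -1.2  7.4]
[0.4583 0.3039 0.0378] [-2.6 -1.1  6.8]
```

```bash
python3 -m crank '[[-1,-0.7,0,0,0],[0,0,0,0,0],[1,0,0,0,0],[1,0,0,0,0],[1,0,0,0,0],[1,-20,0,0,0],[1,-45,0,0,0],[1,-45,0,0,0]]' 20;python3 -m crank '[[1,0,0,0,0],[1,0,0,0,0],[1,0,0,0,0]]'
python3 - <<'E'
from look import *
ED=EDG['main']+EDG['tray'][:4]
s=sense(); im=imaging.read_camera('wrist'); T=T_tool(s); C=cam('wrist',s); cv2.imwrite('pics/p1.png',im)
p,f,g=efit(im,C,'main',(.4605,.305,.517),.009); print(p.round(4),g.round(0))
t,f,g=efit(im,C,'tray',(.461,.305,.517),0,edges=EDG['tray'][:4]); print('tray',t.round(4),g.round(0),'T',T[:3,3])
overlay(im,C,'main',p,.009,fn='pics/p1_e.png',crop=(190,110,320,255))
E
python3 plan.py .63 -.195 .17 .57
```

```text
time: 7.9
position: [0.4572, 0.3034, 0.1478]
tcp_rot: [-0.181, 0.685, 0.181, 0.683]
wrist_force: [0.4, 0.2, -0.3]
gripper_width: 0.946
time: 8.2
position: [0.4573, 0.3035, 0.1464]
tcp_rot: [-0.181, 0.684, 0.181, 0.683]
wrist_force: [0.1, 0.2, 0.4]
gripper_width: 1.0
[0.4594 0.3045 0.515 ] [14. 19. 16. 16. 16. 10.  1. 21. 25. 23.]
tray [0.4613 0.3055 0.5167] [19. 20. 24. 19.] T [0.45726662 0.3034581  0.14637837]
cur [0.457  0.3033 0.1459] th 0.5169 d [ 173.  -498.3   24.1] dth 0.0531 n 11
[-2.2, -47.2, -8.7, -0.0048]
[-2.2, -47.1, -8.9, -0.0048]
[-2.2, -47.1, -9.2, -0.0048]
[-2.2, -47.0, -9.4, -0.0048]
[-2.2, -47.0, -9.6, -0.0048]
[-2.2, -46.9, -9.9, -0.0048]
[-2.2, -46.9, -10.1, -0.0048]
[-2.2, -46.8, -10.3, -0.0048]
[-2.2, -46.8, -10.5, -0.0048]
[-2.2, -46.7, -10.8, -0.0048]
[-2.2, -46.7, -11.0, -0.0048]
```

View pics/p1_e.png

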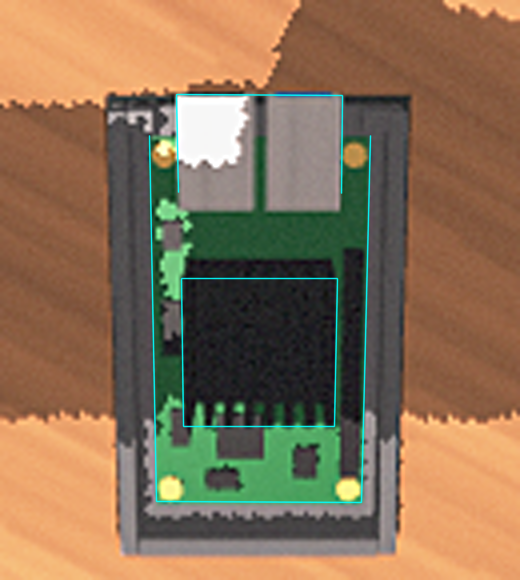

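```bash
python3 plan.py .649 -.206 .17 .57 | head -3;  python3 -m crank '[[1,-3,-47,-8,-0.005],[1,-3,-47,-8,-0.005],[1,-3,-47,-8,-0.005],[1,-3,-47,-8,-0.005],[1,-3,-47,-8,-0.005],[1,-3,-47,-9,-0.005],[1,-3,-47,-9,-0.005],[1,-3,-47,-9,-0.005]]' ; python3 plan.py .649 -.206 .17 .57
```

```text
cur [0.457  0.3033 0.1459] th 0.5169 d [ 192.  -509.3   24.1] dth 0.0531 n 11
[-2.2, -48.9, -7.7, -0.0048]
[-2.2, -48.8, -7.9, -0.0048]
time: 9.05
position: [0.5914, -0.0556, 0.1697]
tcp_rot: [-0.194, 0.681, 0.195, 0.679]
wrist_force: [0.5, 0.3, -0.4]
gripper_width: 1.004
cur [ 0.5914 -0.0556  0.1697] th 0.5569 d [  57.6 -150.4    0.3] dth 0.0131 n 4
[-0.1, -39.5, -7.7, -0.0033]
[-0.1, -39.5, -7.8, -0.0033]
[-0.1, -39.5, -7.9, -0.0033]
[-0.1, -39.5, -8.0, -0.0033]
```

```bash
python3 -m crank '[[1,0,-39,-7.7,-0.003],[1,0,-39,-7.7,-0.003],[1,0,-39,-8,-0.003],[1,0,-38,-8,-0.003],[1,0,0,0,0],[1,0,0,0,0],[1,0,0,0,0],[1,0,0,0,0]]' ; python3 look.py frame .649 -.206 .57 0 w_fr 180,90,360,240; python3 -c "
from h import *
print(sense()['joints'].round(2))"
```

```text
time: 9.85
position: [0.6475, -0.2002, 0.171]
tcp_rot: [-0.199, 0.679, 0.199, 0.678]
wrist_force: [-0.0, -0.2, -1.0]
gripper_width: 1.001
pos [ 0.6475 -0.2002  0.171 ] [ 0.6477 -0.2003  0.1713]
t 9.85 frame [ 0.6494 -0.2041  0.5656] -20.1 [24. 25. 24. 23. 12. 25. 11. 17.] tool yz mm [-4.6 -0.4] yaw-th -0.005
[-0.47  0.48  1.39  0.    1.27 -2.62]
```

View pics/w_fr_e.png

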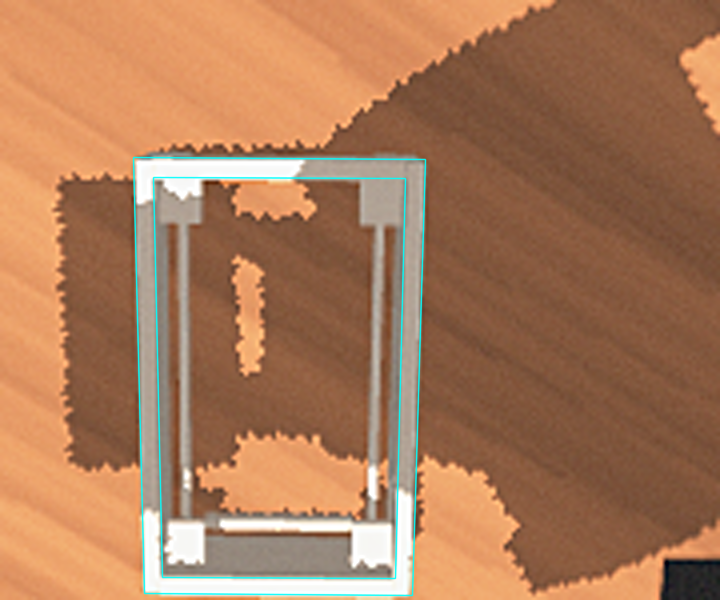

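```bash
python3 -m crank '[[1,20,-5,-0.4,0.005],[1,45,0,0,0],[1,45,0,0,0],[1,0,0,0,0],[1,0,0,0,0],[1,0,0,0,0]]'
python3 - <<'E'
from look import *
look('frame',(.6494,-.2041,.566),0,'w_fr2',(110,60,400,260),edges=rect(48,30,31.5)[:1]+rect(48,30,31.5)[2:],rows=(0,235))
E
```

```text
time: 10.5
position: [0.6522, -0.2067, 0.0649]
tcp_rot: [-0.198, 0.678, 0.196, 0.68]
wrist_force: [0.3, 0.7, 0.5]
gripper_width: 1.0
pos [ 0.6522 -0.2067  0.0649] [ 0.6525 -0.207   0.0653]
t 10.5 frame [ 0.6482 -0.2047  0.5665] -14.4 [13. 13. 16.] tool yz mm [ 4.1 -2.4] yaw-th 0.0019
```

View pics/w_fr2.png

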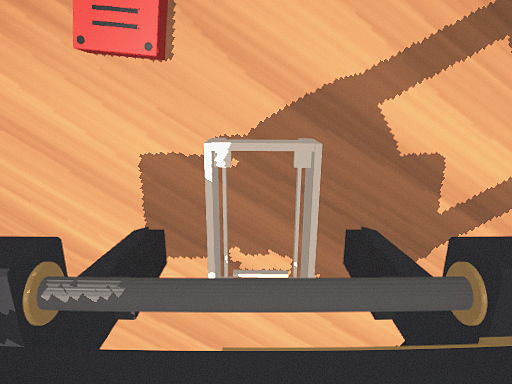

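```bash
for i in 1 2; do python3 -m crank '[[1,0,0,0,0],[1,0,0,0,0]]' | grep pos; done
python3 - <<'E'
from look import *
look('frame',(.6494,-.2041,.566),0,'w_fr3',(110,60,400,260),edges=rect(48,30,31.5)[:1]+rect(48,30,31.5)[2:],rows=(0,235))
E
```

```text
position: [0.6514, -0.2067, 0.0637]
position: [0.6505, -0.2063, 0.0621]
pos [ 0.6505 -0.2063  0.0621] [ 0.6504 -0.2063  0.0618]
t 10.95 frame [ 0.6482 -0.2048  0.5612] -13.8 [13. 12. 16.] tool yz mm [ 2.5 -1.2] yaw-th -0.0027
```

View pics/w_fr3_e.png

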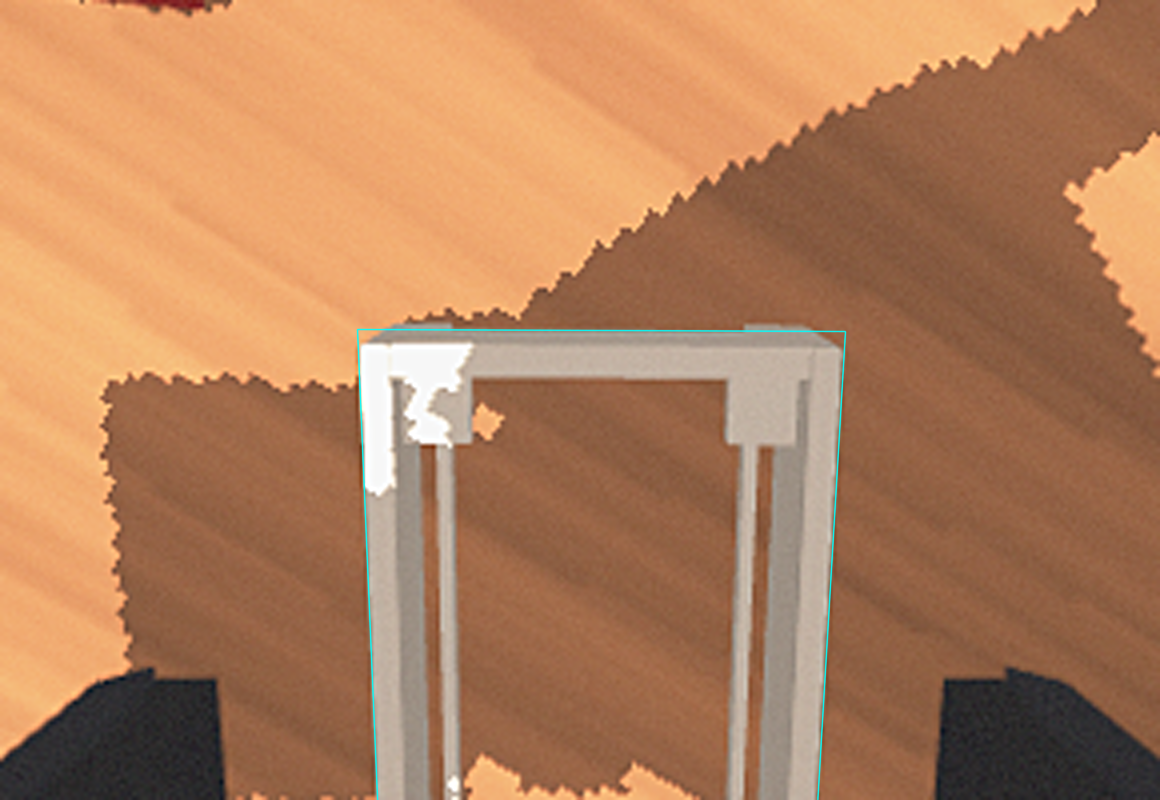

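```bash
python3 -m crank '[[1,15,1.5,0.2,0],[1,15,0,0,0],[1,0,0,0,0],[1,0,0,0,0],[1,0,0,0,0]]'
python3 - <<'E'
from look import *
look('frame',(.6494,-.2041,.566),0,'w_fr4',(130,80,380,260),edges=rect(48,30,31.5)[:1]+rect(48,30,31.5)[2:],rows=(0,235))
E
```

```text
time: 11.5
position: [0.6498, -0.2049, 0.0315]
tcp_rot: [-0.197, 0.679, 0.197, 0.679]
wrist_force: [1.5, -0.4, -0.9]
gripper_width: 1.002
pos [ 0.6498 -0.2049  0.0315] [ 0.65   -0.2051  0.032 ]
t 11.5 frame [ 0.648  -0.2048  0.5646] -10.6 [ 9.  9. 14.] tool yz mm [ 1.  -1.5] yaw-th 0.0006
```

View pics/w_fr4.png

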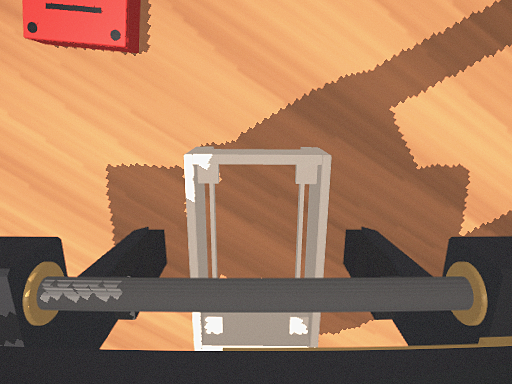

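```bash
python3 -m crank '[[1,1,0.6,0,0],[0.3,0,0,0,0],[0.3,0,0,0,0],[-0.2,0,0,0,0],[-0.2,0,0,0,0],[-0.2,0,0,0,0],[-1,0,0,0,0],[-1,0,0,0,0]]' 15;  python3 - <<'E'
from held import *
s=sense();print(s['position'],s['gripper_width']*88)
E_=[((-48,-30,31.5),(10,-30,31.5)),((-48,30,31.5),(10,30,31.5)),((-44,-15,31.5),(-44,15,31.5))]
held('frame',s['position'][2],'h_fr',(130,80,380,260),(0,235),E_)
E
```

```text
time: 12.35
position: [0.6494, -0.2044, 0.0307]
tcp_rot: [-0.197, 0.679, 0.197, 0.679]
wrist_force: [-1.2, -0.9, 1.0]
gripper_width: 0.676
[ 0.64942004 -0.20438931  0.03074405] 59.51596795730661
t 12.35 width 59.51596795730661 held tool z,y mm [-5.6  0.3] yaw 0.0017 -17.2 [14. 15. 22.]
```

View pics/h_fr_e.png

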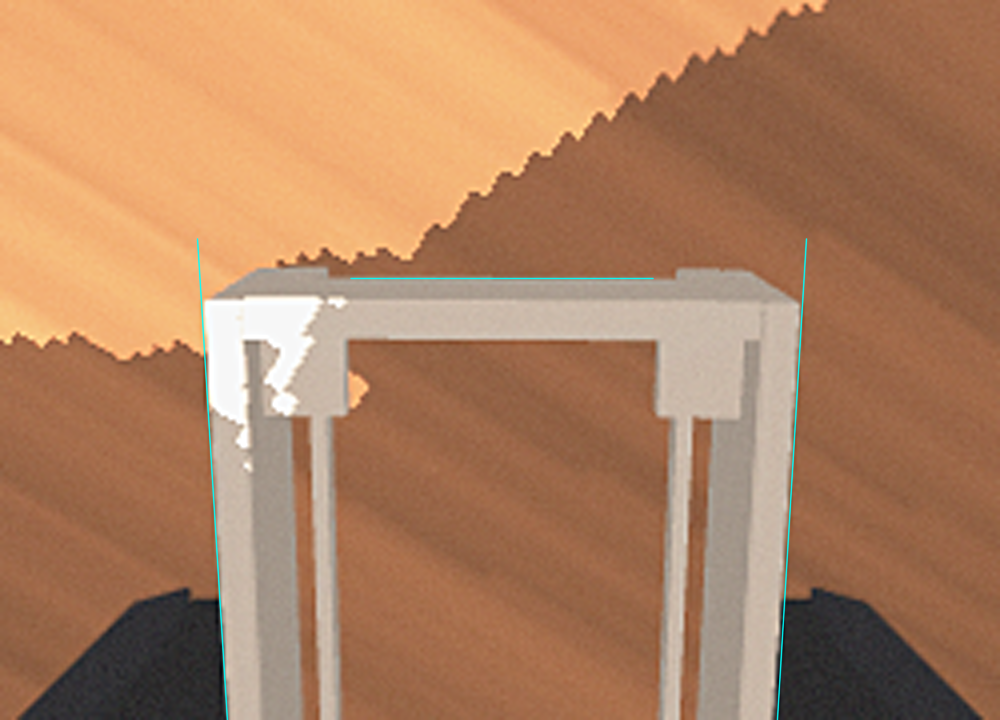

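```bash
python3 -m crank '[[-1,-15,0,0,0],[-1,-35,0,0,0],[-1,-40,0,0,0],[-1,-20,0,0,0],[-1,0,0,0,0],[-1,0,0,0,0]]' 15;  python3 - <<'E'
from held import *
s=sense();print(s['position'],s['gripper_width']*88)
from edge import *
s=sense()
E_=[((-48,-30,31.5),(10,-30,31.5)),((-48,30,31.5),(10,30,31.5)),((-44,-15,31.5),(-44,15,31.5)),((-48,-30,31.5),(-48,30,31.5))]
import held as h
held('frame',.0305,'h_fr2',(130,80,380,260),(0,235),E_)
im=cv2.imread('pics/h_fr2.png'); p_=imaging.camera_params('wrist')
B=np.array([[0,0,1,0],[0,1,0,0],[-1,0,0,0],[0,0,0,1.]]); C=(p_['intrinsics'],p_['D'],B@p_['hand_eye'])
p,f,g=efit(im,C,'frame',(.0006,0,0),-.0305,edges=E_,rows=(0,235),rng=(.002,.002,.03),sig=(1,.7)); print(p,g)
E
python3 plan.py .4607 .3051 .14 .517
```

```text
time: 13.0
position: [0.6493, -0.2043, 0.1409]
tcp_rot: [-0.197, 0.679, 0.197, 0.679]
wrist_force: [0.8, -0.5, -0.9]
gripper_width: 0.68
[ 0.64931152 -0.20431255  0.14087171] 59.82478884702011
t 13.0 width 59.82478884702011 held tool z,y mm [0.6 0. ] yaw -0.0062 -14.8 [ 9. 13. 25. 12.]
[ 5.73551316e-04 -9.25488574e-06 -6.97985219e-03] [ 8.98901703 13.3704875  24.99002248 11.84026893]
cur [ 0.6486 -0.204   0.1394] th 0.564 d [-187.9  509.1    0.6] dth -0.047 n 11
[-0.1, 48.2, 10.3, 0.0043]
[-0.1, 48.3, 10.1, 0.0043]
[-0.1, 48.3, 9.9, 0.0043]
[-0.1, 48.4, 9.7, 0.0043]
[-0.1, 48.4, 9.5, 0.0043]
[-0.1, 48.4, 9.3, 0.0043]
[-0.1, 48.5, 9.1, 0.0043]
[-0.1, 48.5, 8.9, 0.0043]
[-0.1, 48.6, 8.6, 0.0043]
[-0.1, 48.6, 8.4, 0.0043]
[-0.1, 48.6, 8.2, 0.0043]
```

View pics/h_fr2_e.png

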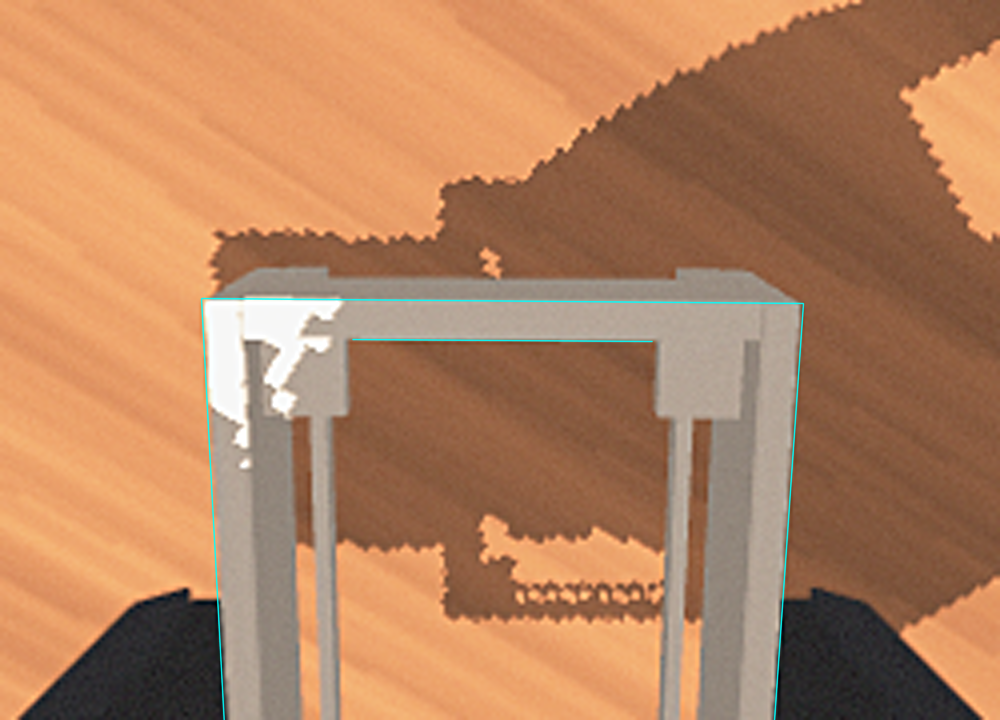

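```bash
python3 -m crank '[[-1,0,48.2,10.3,0.004],[-1,0,48.2,10,0.004],[-1,0,48.2,10,0.004],[-1,0,48.2,9.8,0.004],[-1,0,48.2,9.5,0.004],[-1,0,48.2,9.3,0.004],[-1,0,48.2,9,0.004],[-1,0,48.2,8.9,0.004]]' 15; python3 -m crank '[[-1,0,48.2,8.6,0.004],[-1,0,48.2,8.4,0.004],[-1,0,48.2,8.2,0.004],[-1,0,0,0,0],[-1,0,0,0,0],[-1,0,0,0,0],[-1,0,0,0,0],[-1,0,0,0,0]]' 15;  python3 plan.py .4607 .3051 .14 .517
```

```text
time: 13.85
position: [0.5109, 0.166, 0.1386]
tcp_rot: [-0.185, 0.684, 0.186, 0.681]
wrist_force: [0.9, -0.3, -1.2]
gripper_width: 0.675
time: 14.65
position: [0.4628, 0.3008, 0.1404]
tcp_rot: [-0.181, 0.684, 0.181, 0.683]
wrist_force: [-0.5, -0.8, -1.1]
gripper_width: 0.682
cur [0.4628 0.3008 0.1404] th 0.5177 d [-2.1  4.3 -0.4] dth -0.0007 n 1
[0.4, 4.8, 0.3, 0.0007]
```

```bash
python3 -m crank '[[-1,25,0,0,0],[-1,25,0,0,0],[-1,10,0,0,0],[-1,0,0,0,0],[-1,0,0,0,0],[-1,0,0,0,0],[-1,0,0,0,0],[-1,0,0,0,0]]' 15;  python3 plan.py .4607 .3051 .075 .517
python3 - <<'E'
from h import *
im=imaging.read_camera('wrist'); cv2.imwrite('pics/f1.png',im)
cv2.imwrite('pics/f1_c.png',cv2.resize(im[110:280,150:360],None,fx=3.7,fy=3.5,interpolation=cv2.INTER_CUBIC))
E
```

```text
time: 15.45
position: [0.4627, 0.3024, 0.0815]
tcp_rot: [-0.182, 0.683, 0.182, 0.684]
wrist_force: [-0.1, -0.3, -0.4]
gripper_width: 0.681
cur [0.4627 0.3024 0.0815] th 0.5201 d [-2.   2.7 -6.5] dth -0.0031 n 1
[6.5, 3.4, -0.4, 0.0031]
```

View pics/f1_c.png

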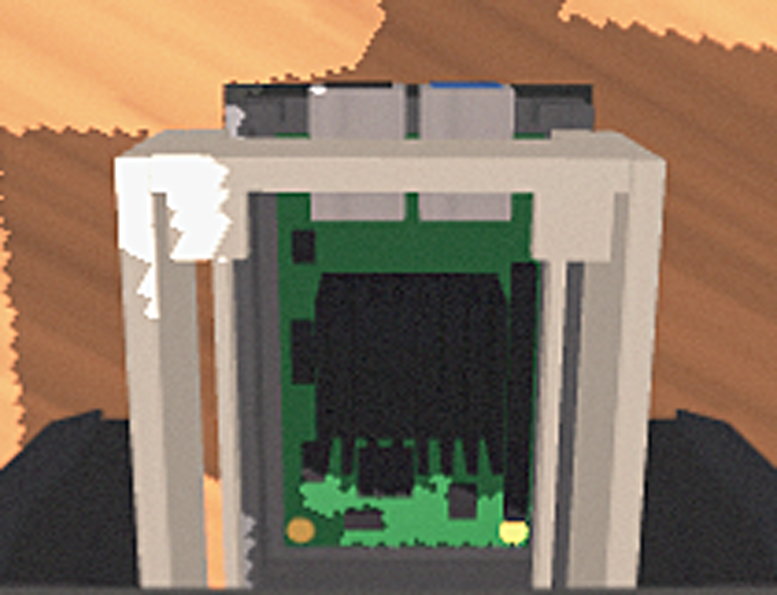

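```bash
python3 -m crank '[[-1,10,3.4,-0.4,0],[-1,10,0,0,0],[-1,0,0,0,0],[-1,0,0,0,0],[-1,0,0,0,0],[-1,0,0,0,0],[-1,0,0,0,0]]' 15;  python3 plan.py .4607 .3051 .06 .517
python3 - <<'E'
from h import *
im=imaging.read_camera('wrist'); cv2.imwrite('pics/f2.png',im)
cv2.imwrite('pics/f2_c.png',cv2.resize(im[110:280,150:360],None,fx=3.7,fy=3.5,interpolation=cv2.INTER_CUBIC))
E
```

```text
time: 16.2
position: [0.4604, 0.3049, 0.0609]
tcp_rot: [-0.182, 0.683, 0.182, 0.684]
wrist_force: [1.2, -0.1, -0.4]
gripper_width: 0.681
cur [0.4604 0.3049 0.0609] th 0.5199 d [ 0.3  0.2 -0.9] dth -0.0029 n 1
[0.9, 0.0, 0.3, 0.0029]
```

View pics/f2_c.png

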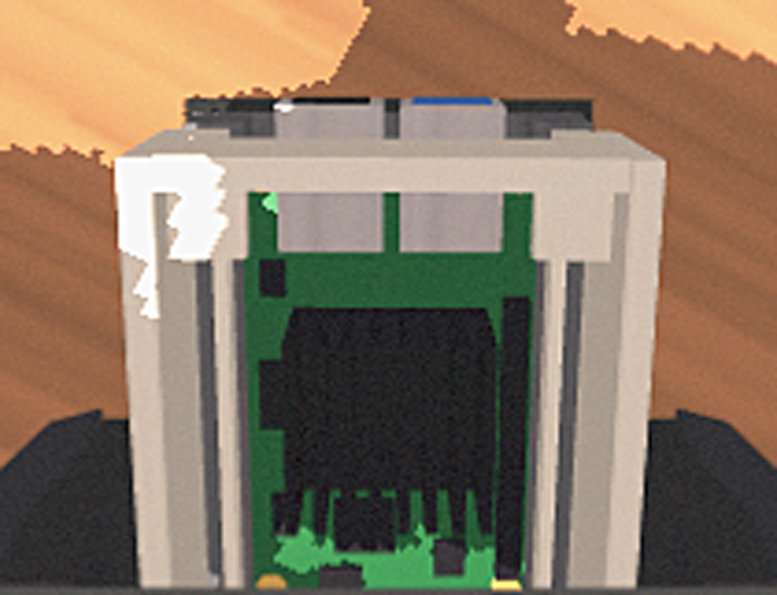

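```bash
python3 -m crank '[[-1,5,0,0,0.003],[-1,5,0,0,0],[-1,2,0,0,0],[-1,0,0,0,0],[-1,0,0,0,0],[-1,0,0,0,0]]' 15;  python3 plan.py .4604 .305 .0435 .517
python3 - <<'E'
from h import *
im=imaging.read_camera('wrist'); cv2.imwrite('pics/f3.png',im)
cv2.imwrite('pics/f3_c.png',cv2.resize(im[110:280,150:360],None,fx=3.7,fy=3.5,interpolation=cv2.INTER_CUBIC))
E
```

```text
time: 16.85
position: [0.4603, 0.3049, 0.0487]
tcp_rot: [-0.181, 0.684, 0.181, 0.684]
wrist_force: [0.5, -1.3, -0.4]
gripper_width: 0.675
cur [0.4603 0.3049 0.0487] th 0.517 d [ 0.1  0.1 -5.2] dth -0.0 n 1
[5.2, 0.0, 0.1, 0.0]
```

View pics/f3_c.png

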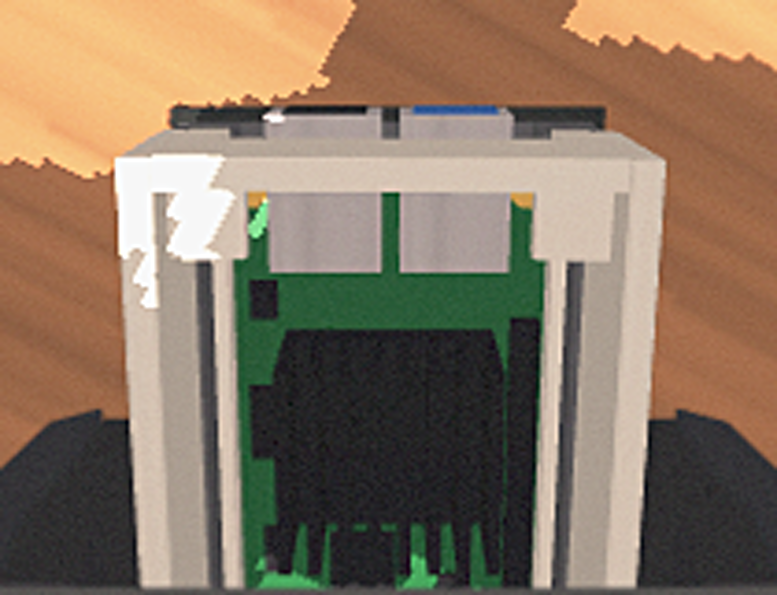

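```bash
python3 -m crank '[[-1,2,0,0,0],[-1,2,0,0,0],[-1,0.5,0,0,0],[-1,0,0,0,0],[-1,0,0,0,0]]' 15; python3 -m crank '[[-1,0.5,0,0,0],[-1,0.5,0,0,0],[-1,0,0,0,0],[-1,0,0,0,0]]' 15
```

```text
time: 17.4
position: [0.4602, 0.3049, 0.0441]
tcp_rot: [-0.181, 0.684, 0.181, 0.684]
wrist_force: [0.1, 0.4, -0.3]
gripper_width: 0.678
time: 17.8
position: [0.4603, 0.3049, 0.0437]
tcp_rot: [-0.181, 0.684, 0.181, 0.684]
wrist_force: [-2.5, -0.9, 5.3]
gripper_width: 0.679
```

```bash
python3 -m crank '[[-1,-0.4,0,0,0],[0.5,0,0,0,0],[1,0,0,0,0],[1,0,0,0,0],[1,0,0,0,0],[1,-30,0,0,0],[1,-45,0,0,0],[1,-40,0,0,0]]' 15;python3 -m crank '[[1,0,0,0,0],[1,0,0,0,0],[1,0,0,0,0],[1,0,0,0,0]]'
python3 - <<'E'
from look import *
look('frame',(.461,.305,.517),.013,'p2',(180,90,340,250))
E
python3 plan.py .501 -.02 .16 -.48
```

```text
time: 18.6
position: [0.4599, 0.3047, 0.1597]
tcp_rot: [-0.181, 0.684, 0.181, 0.683]
wrist_force: [1.1, -0.2, -0.1]
gripper_width: 1.0
time: 19.0
position: [0.459, 0.3044, 0.1566]
tcp_rot: [-0.181, 0.685, 0.181, 0.682]
wrist_force: [-0.7, 1.0, 0.5]
gripper_width: 0.998
pos [0.459  0.3044 0.1566] [0.4592 0.3045 0.1568]
t 19.0 frame [0.4606 0.3053 0.515 ] -18.2 [23. 25. 23. 17. 12. 25. 12.  7.] tool yz mm [-0.   2.3] yaw-th -0.002
cur [0.4592 0.3045 0.1568] th 0.5169 d [  41.8 -324.5    3.2] dth -0.9969 n 7
[-0.5, -43.2, -17.7, 0.1424]
[-0.5, -45.3, -11.4, 0.1424]
[-0.5, -46.5, -4.8, 0.1424]
[-0.5, -46.7, 1.8, 0.1424]
[-0.5, -46.0, 8.4, 0.1424]
[-0.5, -44.3, 14.8, 0.1424]
[-0.5, -41.8, 21.0, 0.1424]
```

View pics/p2_e.png

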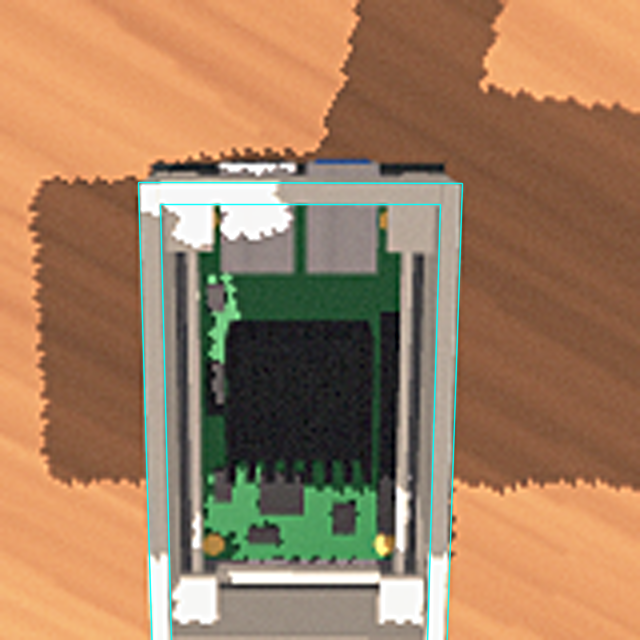

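```bash
python3 -m crank '[[1,0,-43.2,-17.7,0.1424],[1,0,-45.3,-11.4,0.1424],[1,0,-46.5,-4.8,0.1424],[1,0,-46.7,1.8,0.1424],[1,0,-46,8.4,0.1424],[1,0,-44.3,14.8,0.1424],[1,0,-41.8,21,0.1424],[1,0,0,0,0]]' ; python3 -m crank '[[1,0,0,0,0],[1,0,0,0,0],[1,0,0,0,0],[1,0,0,0,0]]'; python3 look.py card .501 -.02 -.48 0 w_card 180,100,340,240
```

```text
time: 19.85
position: [0.5025, -0.0245, 0.158]
tcp_rot: [0.171, 0.686, -0.172, 0.686]
wrist_force: [1.4, 0.7, 0.2]
gripper_width: 1.001
time: 20.25
position: [0.5018, -0.0182, 0.1583]
tcp_rot: [0.167, 0.687, -0.167, 0.687]
wrist_force: [-0.2, -0.4, 0.0]
gripper_width: 1.001
pos [ 0.5018 -0.0182  0.1583] [ 0.5019 -0.0184  0.1584]
t 20.25 card [ 0.5036 -0.0182 -0.4771] -22.3 [24. 24. 24. 24. 25. 25. 25.  8.] tool yz mm [0.9 1.7] yaw-th 0.0002
```

View pics/w_card_e.png

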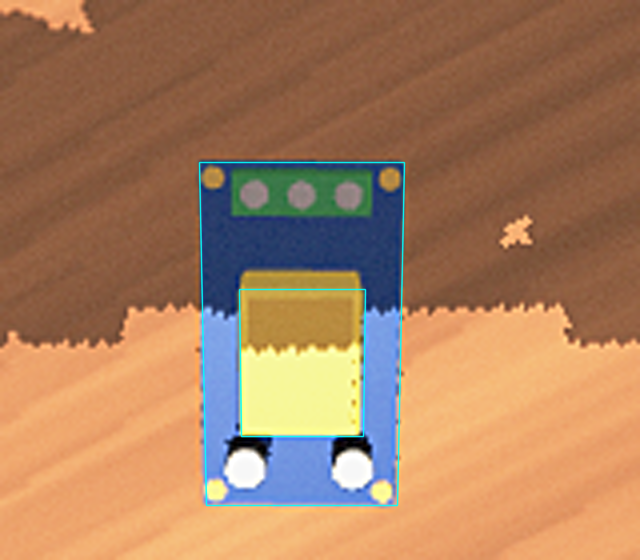

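```bash
python3 -m crank '[[1,20,0.6,1.7,0],[1,40,0,0,0],[1,40,0,0,0],[1,20,0,0,0],[1,6,0,0,0],[1,0,0,0,0],[1,0,0,0,0],[1,0,0,0,0]]' 20;  python3 plan.py .5036 -.0184 .028 -.477; python3 -c "
from h import *
cv2.imwrite('pics/cd1.png',imaging.read_camera('wrist'))"
```

```text
time: 21.1
position: [0.5051, -0.02, 0.0341]
tcp_rot: [0.168, 0.686, -0.168, 0.688]
wrist_force: [0.5, 0.4, 0.6]
gripper_width: 1.001
cur [ 0.5051 -0.02    0.0341] th -0.4794 d [-1.5  1.6 -6.1] dth 0.0024 n 1
[6.1, 0.7, -2.1, -0.0024]
```

View pics/cd1.png

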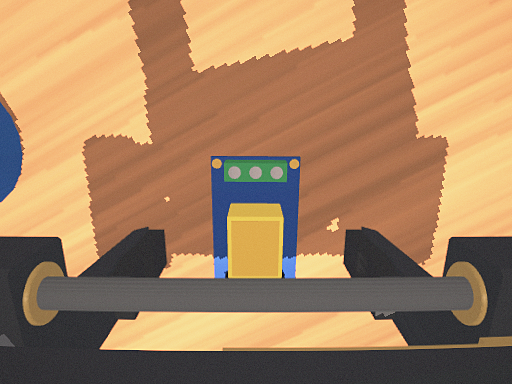

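```bash
python3 -m crank '[[1,4,0.3,-1,0],[1,0,0,0,0],[1,0,0,0,0],[1,0,0,0,0]]' 20;  python3 plan.py .5036 -.0184 .028 -.477
```

```text
time: 21.55
position: [0.503, -0.0191, 0.0286]
tcp_rot: [0.168, 0.687, -0.168, 0.687]
wrist_force: [-0.6, 0.3, 0.4]
gripper_width: 1.002
cur [ 0.503  -0.0191  0.0286] th -0.4798 d [ 0.6  0.7 -0.6] dth 0.0028 n 1
[0.6, 0.9, 0.2, -0.0028]
```

```bash
python3 -m crank '[[1,0,0.5,0.2,-0.003],[-0.1,0,0,0,0],[-0.1,0,0,0,0],[-0.1,0,0,0,0],[-1,0,0,0,0],[-1,0,0,0,0],[-1,0,0,0,0],[-1,0,0,0,0]]' 20
python3 - <<'E'
from held import *
for i in range(2):
    s=sense();print(s['position'],s['gripper_width']*88)
    if i==0: held('card',.0282,'h_cd',(170,110,340,270),(0,262),[((-40,-22.5,2.5),(-40,22.5,2.5)),((-40,-22.5,2.5),(-5,-22.5,2.5)),((-40,22.5,2.5),(-5,22.5,2.5))])
E
```

```text
time: 22.35
position: [0.5035, -0.0187, 0.0285]
tcp_rot: [0.167, 0.687, -0.167, 0.687]
wrist_force: [-0.3, 0.7, 0.5]
gripper_width: 0.391
[ 0.50345783 -0.01873679  0.02851178] 34.43800437407945
t 22.35 width 34.43800437407945 held tool z,y mm [-0.8  0.5] yaw -0.0032 -24.7 [25. 24. 25.]
[ 0.50342858 -0.0187095   0.02851162] 30.016446506928546
```

View pics/h_cd_e.png

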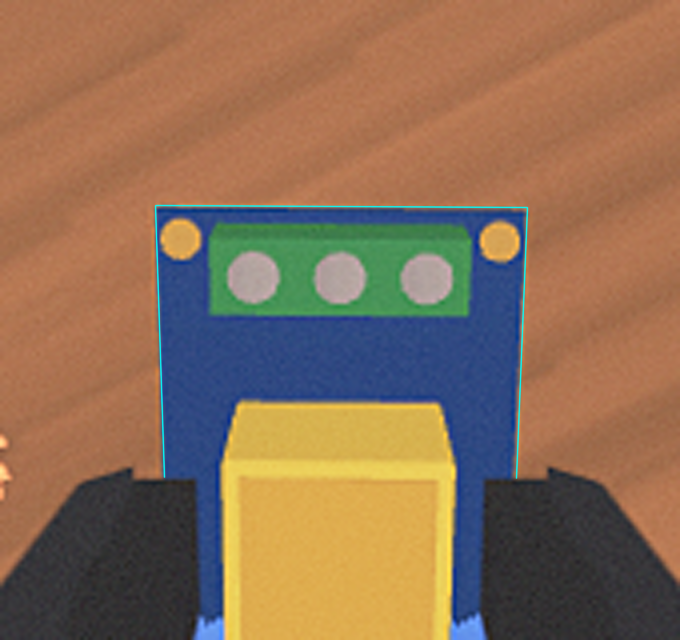

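Fingers are still closing on the yellow block (about 26 mm expected); let them finish, then lift.

```bash
python3 -m crank '[[-1,0,0,0,0],[-1,0,0,0,0],[-1,0,0,0,0]]' 20; python3 -m crank '[[-1,-15,0,0,0],[-1,-40,0,0,0],[-1,-45,0,0,0],[-1,-15,0,0,0],[-1,0,0,0,0],[-1,0,0,0,0],[-1,0,0,0,0]]'
python3 - <<'E'
from held import *
s=sense();print(s['position'],s['gripper_width']*88)
held('card',.0282,'h_cd2',(170,110,340,270),(0,262),[((-40,-22.5,2.5),(-40,22.5,2.5)),((-40,-22.5,2.5),(-5,-22.5,2.5)),((-40,22.5,2.5),(-5,22.5,2.5))])
E
python3 plan.py .461 .3055 .143 .516
```

```text
time: 22.7
position: [0.5034, -0.0187, 0.0285]
tcp_rot: [0.167, 0.687, -0.167, 0.687]
wrist_force: [0.6, -0.3, 0.2]
gripper_width: 0.296
time: 23.4
position: [0.5022, -0.0184, 0.1417]
tcp_rot: [0.167, 0.688, -0.167, 0.686]
wrist_force: [0.7, 0.2, -0.3]
gripper_width: 0.287
[ 0.50216369 -0.01841132  0.14167607] 25.27311845977485
t 23.4 width 25.27311845977485 held tool z,y mm [-0.8  0.6] yaw -0.0008 -24.7 [25. 24. 25.]
cur [ 0.5022 -0.0184  0.1416] th -0.4769 d [-41.2 323.9   1.4] dth 0.9929 n 7
[-0.2, 38.4, -26.5, -0.1418]
[-0.2, 41.8, -20.8, -0.1418]
[-0.2, 44.3, -14.7, -0.1418]
[-0.2, 45.9, -8.2, -0.1418]
[-0.2, 46.6, -1.7, -0.1418]
[-0.2, 46.4, 4.9, -0.1418]
[-0.2, 45.2, 11.4, -0.1418]
```

View pics/h_cd2_e.png

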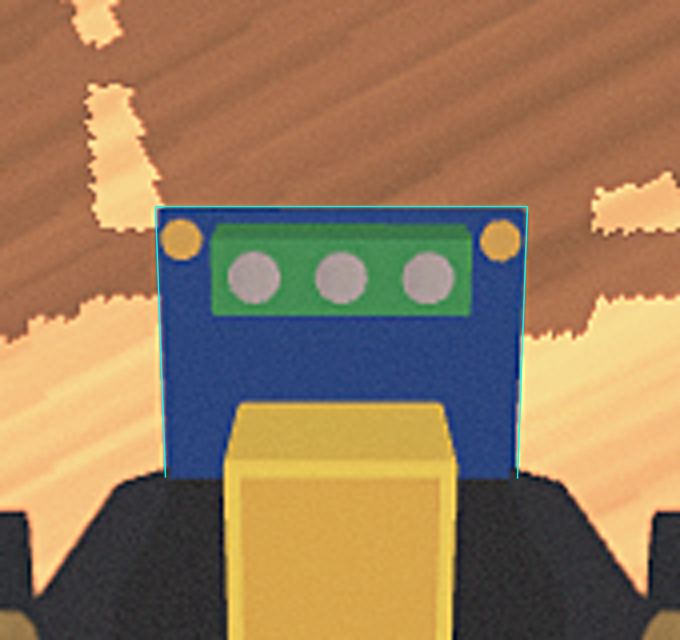

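```bash
python3 -m crank '[[-1,0,38.4,-26.5,-0.1418],[-1,0,41.8,-20.8,-0.1418],[-1,0,44.3,-14.7,-0.1418],[-1,0,45.9,-8.2,-0.1418],[-1,0,46.6,-1.7,-0.1418],[-1,0,46.4,4.9,-0.1418],[-1,0,45.2,11.4,-0.1418],[-1,0,0,0,0]]' 20; python3 -m crank '[[-1,20,0,0,0],[-1,20,0,0,0],[-1,10,0,0,0],[-1,0,0,0,0],[-1,0,0,0,0],[-1,0,0,0,0],[-1,0,0,0,0],[-1,0,0,0,0]]' 20;  python3 plan.py .461 .3055 .093 .516
python3 - <<'E'
from h import *
im=imaging.read_camera('wrist'); cv2.imwrite('pics/k1.png',im)
cv2.imwrite('pics/k1_c.png',cv2.resize(im[110:280,150:360],None,fx=3.5,fy=3.5,interpolation=cv2.INTER_CUBIC))
E
```

```text
time: 24.25
position: [0.46, 0.3096, 0.142]
tcp_rot: [-0.183, 0.684, 0.184, 0.682]
wrist_force: [0.5, 0.1, -0.3]
gripper_width: 0.289
time: 25.05
position: [0.4626, 0.3053, 0.0943]
tcp_rot: [-0.18, 0.683, 0.18, 0.684]
wrist_force: [0.2, 0.6, -0.4]
gripper_width: 0.29
cur [0.4626 0.3053 0.0943] th 0.5157 d [-1.6  0.2 -1.3] dth 0.0003 n 1
[1.3, 1.0, -1.3, -0.0003]
```

View pics/k1_c.png

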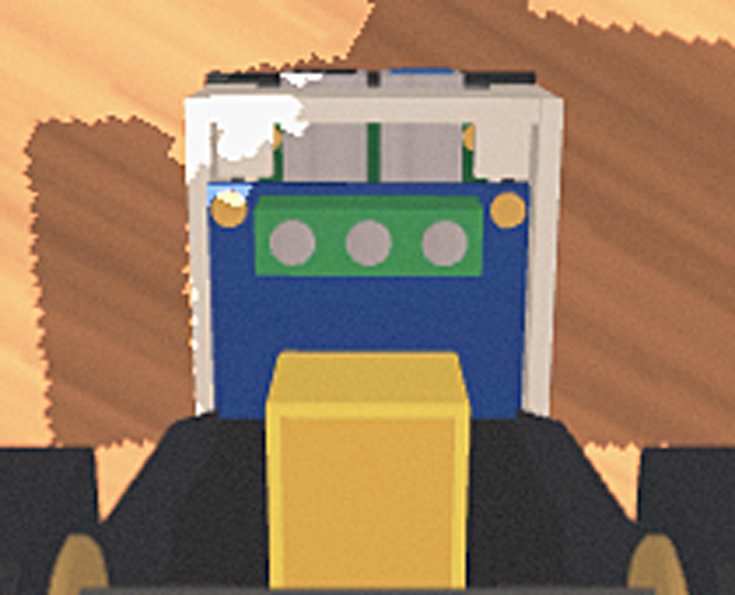

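```bash
python3 -m crank '[[-1,6,0.9,-0.8,0],[-1,6,0,0,0],[-1,0,0,0,0],[-1,0,0,0,0],[-1,0,0,0,0],[-1,0,0,0,0]]' 20;  python3 plan.py .461 .3055 .08 .516
python3 - <<'E'
from held import *
H=[((-40,-22.5,2.5),(-40,22.5,2.5)),((-40,-22.5,2.5),(-5,-22.5,2.5)),((-40,22.5,2.5),(-5,22.5,2.5))]
held('card',.0283,'k2',(150,110,360,280),(0,262),H)
s=sense(); T=T_tool(s); C=cam('wrist',s); im=cv2.imread('pics/k2.png')
E_=[((-48,-30,31.5),(0,-30,31.5)),((-48,30,31.5),(0,30,31.5)),((-44,-20,31.5),(-44,20,31.5)),((-48,-30,31.5),(-48,30,31.5))]
p,f,g=efit(im,C,'frame',(.4606,.3053,.515),.013,edges=E_,rows=(0,225),rng=(.003,.003,.02),sig=(1.2,.7)); q=np.linalg.inv(T)@[p[0],p[1],0,1]
print(p.round(4),g.round(0),'tool y z',q[1:3]*1000,p[2]-np.arctan2(T[1,2],T[0,2]))
overlay(im,C,'frame',p,.013,fn='pics/k2_f.png',crop=(150,110,340,260),edges=E_)
E
```

```text
time: 25.7
position: [0.4612, 0.3057, 0.0817]
tcp_rot: [-0.18, 0.684, 0.18, 0.684]
wrist_force: [-0.6, 0.2, -1.2]
gripper_width: 0.289
cur [0.4612 0.3057 0.0817] th 0.5158 d [-0.2 -0.2 -1.7] dth 0.0002 n 1
[1.7, -0.0, -0.2, -0.0002]
t 25.7 width 25.458681138184588 held tool z,y mm [-0.4  0.2] yaw -0.0066 -24.2 [24. 24. 25.]
[0.4573 0.3035 0.5155] [23. 24. 11. 21.] tool y z [ 0.03269759 -4.51390339] -0.0002633780577325773
```

View pics/k2_f.png

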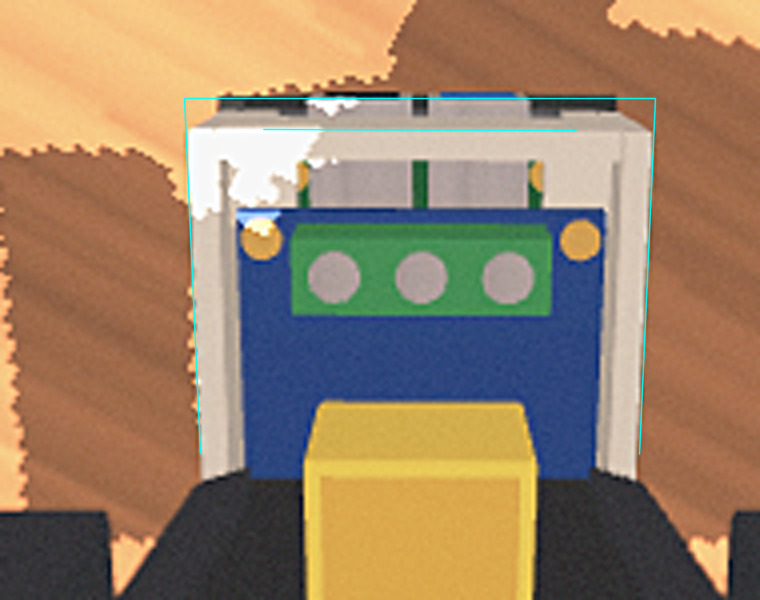

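```bash
python3 -m crank '[[-1,5,0,0,0],[-1,5,0,0,0],[-1,3,0,0,0],[-1,0,0,0,0],[-1,0,0,0,0],[-1,0,0,0,0]]' 20;  python3 plan.py .461 .3055 .0645 .516
python3 - <<'E'
from h import *
im=imaging.read_camera('wrist'); cv2.imwrite('pics/k3.png',im)
cv2.imwrite('pics/k3_c.png',cv2.resize(im[110:280,150:360],None,fx=3.5,fy=3.5,interpolation=cv2.INTER_CUBIC))
E
```

```text
time: 26.35
position: [0.4611, 0.3056, 0.0686]
tcp_rot: [-0.18, 0.684, 0.18, 0.684]
wrist_force: [0.2, 0.8, -0.7]
gripper_width: 0.293
cur [0.4611 0.3056 0.0686] th 0.5158 d [-0.1 -0.1 -4.1] dth 0.0002 n 1
[4.1, -0.0, -0.2, -0.0002]
```

View pics/k3_c.png

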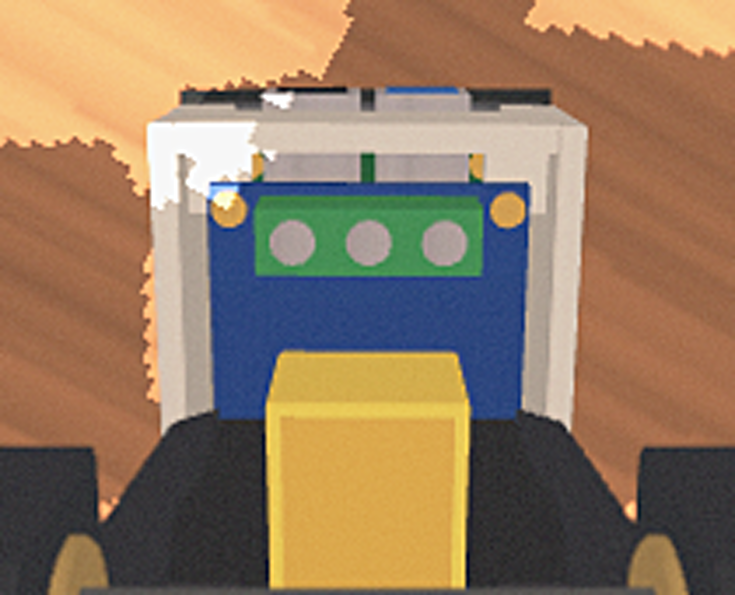

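```bash
python3 -m crank '[[-1,1.5,0,0,0],[-1,1.5,0,0,0],[-1,0.5,0,0,0],[-1,0,0,0,0],[-1,0,0,0,0]]' 20; python3 -m crank '[[-1,0.5,0,0,0],[-1,0.5,0,0,0],[-1,0,0,0,0],[-1,0,0,0,0]]' 20
```

```text
time: 26.9
position: [0.461, 0.3056, 0.065]
tcp_rot: [-0.18, 0.684, 0.18, 0.684]
wrist_force: [-0.3, 0.2, -1.4]
gripper_width: 0.291
time: 27.3
position: [0.4611, 0.3056, 0.0644]
tcp_rot: [-0.18, 0.684, 0.18, 0.684]
wrist_force: [-2.4, -2.8, 5.6]
gripper_width: 0.293
```

Contact at 0.0644 m (0.0645 expected), about 6 N: seated. Release and back off.

```bash
python3 -m crank '[[-1,-0.4,0,0,0],[0,0,0,0,0],[1,0,0,0,0],[1,0,0,0,0],[1,0,0,0,0],[1,-20,0,0,0],[1,-40,0,0,0],[1,-35,0,0,0]]' 20;python3 -m crank '[[1,0,0,0,0],[1,0,0,0,0],[1,0,0,0,0],[1,0,0,0,0]]'
python3 - <<'E'
from look import *
look('card',(.461,.305,.516),.036,'p3',(180,90,340,250))
E
python3 plan.py .434 -.332 .17 .04
```

```text
time: 28.1
position: [0.4607, 0.3054, 0.1602]
tcp_rot: [-0.18, 0.684, 0.18, 0.683]
wrist_force: [1.0, -0.3, 0.3]
gripper_width: 0.908
time: 28.5
position: [0.46, 0.3052, 0.1577]
tcp_rot: [-0.18, 0.685, 0.18, 0.683]
wrist_force: [0.2, -0.6, 0.8]
gripper_width: 0.999
pos [0.46   0.3052 0.1577] [0.4601 0.3052 0.1578]
t 28.5 card [0.4608 0.3062 0.5108] -21.6 [19. 23. 23. 23. 25. 25. 25.  9.] tool yz mm [0.5 1.7] yaw-th -0.0049
cur [0.4601 0.3052 0.1578] th 0.5157 d [ -26.1 -637.2   12.2] dth -0.4757 n 14
[-0.9, -38.7, -24.1, 0.034]
[-0.9, -39.5, -22.7, 0.034]
[-0.9, -40.2, -21.4, 0.034]
[-0.9, -40.9, -20.0, 0.034]
[-0.9, -41.6, -18.6, 0.034]
[-0.9, -42.2, -17.2, 0.034]
[-0.9, -42.7, -15.7, 0.034]
[-0.9, -43.3, -14.3, 0.034]
[-0.9, -43.7, -12.8, 0.034]
[-0.9, -44.1, -11.3, 0.034]
[-0.9, -44.5, -9.8, 0.034]
[-0.9, -44.8, -8.3, 0.034]
[-0.9, -45.0, -6.8, 0.034]
[-0.9, -45.3, -5.2, 0.034]
```

View pics/p3_e.png

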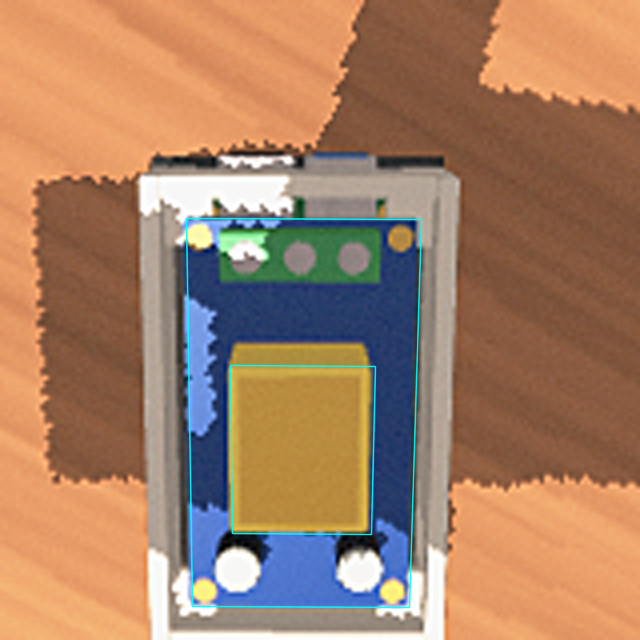

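```bash
python3 -m crank '[[1,-1,-38.7,-24,0.034],[1,-1,-39.5,-22.7,0.034],[1,-1,-40.2,-21.4,0.034],[1,-1,-40.9,-20,0.034],[1,-1,-41.6,-18.6,0.034],[1,-1,-42.2,-17.2,0.034],[1,-1,-42.7,-15.7,0.034],[1,-1,-43.3,-14.3,0.034]]'; python3 -m crank '[[1,-1,-43.7,-12.8,0.034],[1,-1,-44.1,-11.3,0.034],[1,0,-44.5,-9.8,0.034],[1,0,-44.8,-8.3,0.034],[1,0,-45,-6.8,0.034],[1,0,-45.3,-5.2,0.034],[1,0,0,0,0],[1,0,0,0,0]]'; python3 -m crank '[[1,0,0,0,0],[1,0,0,0,0],[1,0,0,0,0],[1,0,0,0,0]]'; python3 look.py cover .434 -.332 .04 0 w_cov 160,70,360,250
```

```text
time: 29.35
position: [0.4454, -0.0601, 0.1668]
tcp_rot: [-0.085, 0.702, 0.086, 0.702]
wrist_force: [0.7, 0.5, 0.1]
gripper_width: 0.999
time: 30.15
position: [0.4342, -0.3318, 0.1682]
tcp_rot: [-0.013, 0.707, 0.014, 0.706]
wrist_force: [0.3, 0.4, -0.3]
gripper_width: 0.997
time: 30.55
position: [0.4353, -0.3308, 0.1696]
tcp_rot: [-0.015, 0.707, 0.014, 0.707]
wrist_force: [-0.1, 0.0, 0.1]
gripper_width: 1.0
pos [ 0.4353 -0.3308  0.1696] [ 0.4352 -0.331   0.1696]
t 30.55 cover [ 0.4344 -0.3301  0.054 ] -13.4 [13. 14. 14. 13.] tool yz mm [ 0.8 -0.9] yaw-th 0.0128
```

View pics/w_cov_e.png

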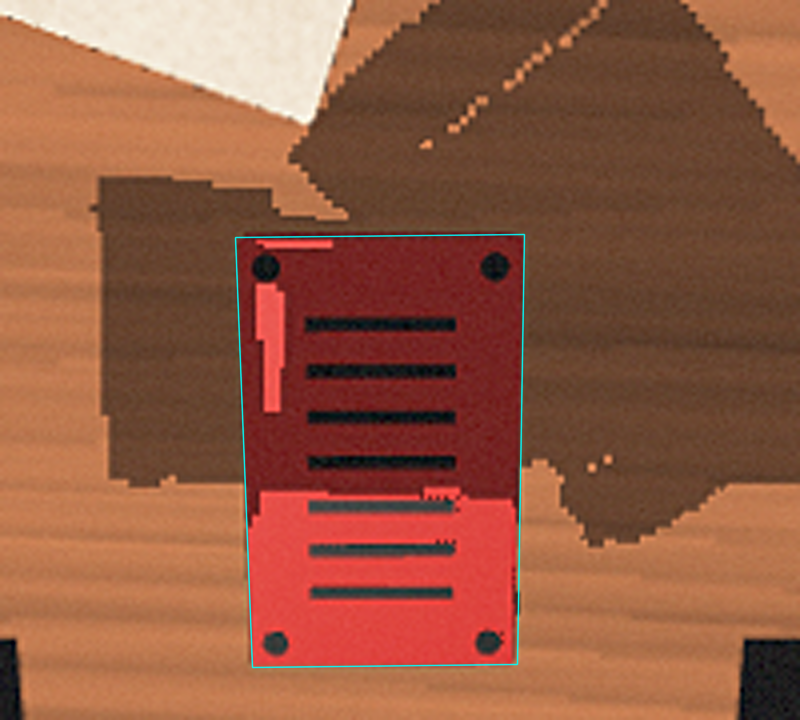

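View pics/w_cov.png

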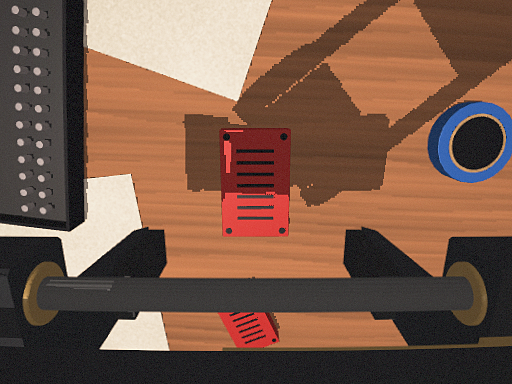

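```bash
python3 -m crank '[[1,20,0.4,-0.9,-0.013],[1,40,0,0,0],[1,40,0,0,0],[1,25,0,0,0],[1,10,0,0,0],[1,0,0,0,0],[1,0,0,0,0],[1,0,0,0,0]]' 15;  python3 plan.py .4344 -.3303 .026 .054
```

```text
time: 31.4
position: [0.4351, -0.3323, 0.0362]
tcp_rot: [-0.02, 0.706, 0.018, 0.708]
wrist_force: [-0.2, 0.2, 0.7]
gripper_width: 1.002
cur [ 0.4351 -0.3323  0.0362] th 0.053 d [ -0.7   2.  -10.2] dth 0.001 n 1
[10.2, 2.0, -0.6, -0.001]
```

```bash
python3 -m crank '[[1,7,0.7,-0.3,0],[1,0,0,0,0],[1,0,0,0,0],[1,0,0,0,0],[1,0,0,0,0]]' 15;  python3 plan.py .4344 -.3303 .026 .054;  python3 -c "
from h import *
cv2.imwrite('pics/cv1.png',imaging.read_camera('wrist'))"
```

```text
time: 31.9
position: [0.4338, -0.3306, 0.0275]
tcp_rot: [-0.019, 0.707, 0.019, 0.707]
wrist_force: [-0.3, -0.7, -0.1]
gripper_width: 0.998
cur [ 0.4338 -0.3306  0.0275] th 0.0528 d [ 0.6  0.3 -1.5] dth 0.0012 n 1
[1.5, 0.3, 0.7, -0.0012]
```

View pics/cv1.png

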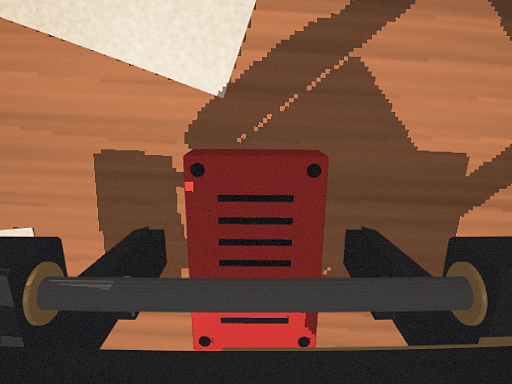

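```bash
python3 -m crank '[[1,1,0.3,0.6,0],[0.3,0,0,0,0],[0.3,0,0,0,0],[-0.2,0,0,0,0],[-0.2,0,0,0,0],[-0.2,0,0,0,0],[-1,0,0,0,0],[-1,0,0,0,0]]' 15; python3 -c "
from h import *
s=sense(); print(s['position'],s['gripper_width']*88)"; python3 -m crank '[[-1,-15,0,0,0],[-1,-40,0,0,0],[-1,-45,0,0,0],[-1,-30,0,0,0],[-1,0,0,0,0],[-1,0,0,0,0],[-1,0,0,0,0]]'
python3 - <<'E'
from held import *
E_=[((-48,-30,26),(10,-30,26)),((-48,30,26),(10,30,26)),((-48,-30,26),(-48,30,26))]
held('cover',.0265,'h_cv',(150,110,360,270),(0,235),E_)
E
python3 plan.py .4606 .3053 .157 .515
```

```text
time: 32.75
position: [0.4343, -0.3302, 0.0264]
tcp_rot: [-0.019, 0.707, 0.019, 0.707]
wrist_force: [0.3, 0.3, 0.5]
gripper_width: 0.678
[ 0.43429599 -0.33021535  0.02641746] 59.706940999922885
time: 33.45
position: [0.4335, -0.3293, 0.1552]
tcp_rot: [-0.018, 0.707, 0.019, 0.706]
wrist_force: [-0.8, 0.8, -1.4]
gripper_width: 0.681
t 33.45 width 59.90568203364284 held tool z,y mm [-2.   0.4] yaw 0.0008 -9.8 [11.  9. 10.]
cur [ 0.4334 -0.3292  0.1548] th 0.0527 d [ 27.2 634.5   2.2] dth 0.4623 n 14
[-0.2, 45.2, 4.3, -0.033]
[-0.2, 45.0, 5.8, -0.033]
[-0.2, 44.8, 7.3, -0.033]
[-0.2, 44.5, 8.8, -0.033]
[-0.2, 44.2, 10.2, -0.033]
[-0.2, 43.8, 11.7, -0.033]
[-0.2, 43.4, 13.1, -0.033]
[-0.2, 43.0, 14.6, -0.033]
[-0.2, 42.5, 16.0, -0.033]
[-0.2, 41.9, 17.4, -0.033]
[-0.2, 41.3, 18.7, -0.033]
[-0.2, 40.7, 20.1, -0.033]
[-0.2, 40.0, 21.4, -0.033]
[-0.2, 39.3, 22.7, -0.033]
```

View pics/h_cv_e.png

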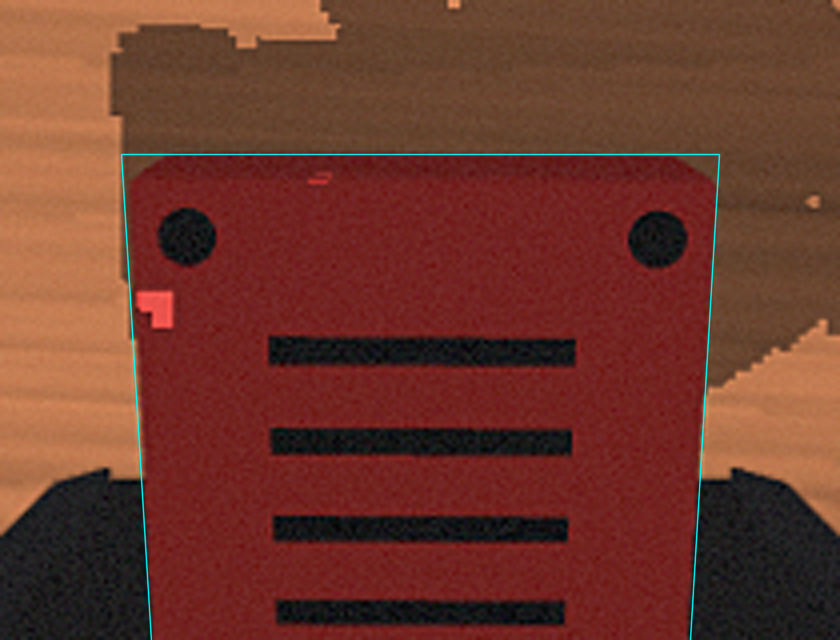

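```bash
python3 -m crank '[[-1,0,45.2,4.3,-0.033],[-1,0,45,5.8,-0.033],[-1,0,44.8,7.3,-0.033],[-1,0,44.5,8.8,-0.033],[-1,0,44.2,10.2,-0.033],[-1,0,43.8,11.7,-0.033],[-1,0,43.4,13.1,-0.033],[-1,0,43,14.6,-0.033]]' 15; python3 -m crank '[[-1,0,42.5,16,-0.033],[-1,0,41.9,17.4,-0.033],[-1,0,41.3,18.7,-0.033],[-1,0,40.7,20.1,-0.033],[-1,0,40,21.4,-0.033],[-1,0,39.3,22.7,-0.033],[-1,0,0,0,0],[-1,0,0,0,0]]' 15; python3 -m crank '[[-1,0,0,0,0],[-1,0,0,0,0],[-1,0,0,0,0],[-1,0,0,0,0]]' 15;  python3 plan.py .4602 .3051 .1 .515
```

```text
time: 34.3
position: [0.4486, 0.0344, 0.1551]
tcp_rot: [-0.112, 0.699, 0.112, 0.697]
wrist_force: [1.1, -0.4, -0.5]
gripper_width: 0.683
time: 35.1
position: [0.4601, 0.3049, 0.1545]
tcp_rot: [-0.181, 0.685, 0.181, 0.682]
wrist_force: [-0.6, -0.6, -1.6]
gripper_width: 0.68
time: 35.5
position: [0.4617, 0.3036, 0.1565]
tcp_rot: [-0.179, 0.684, 0.179, 0.684]
wrist_force: [-0.0, -0.2, -0.1]
gripper_width: 0.678
cur [0.4617 0.3036 0.1565] th 0.5132 d [ -1.5   1.5 -56.5] dth 0.0018 n 2
[28.3, 1.0, -0.3, -0.0009]
[28.3, 1.0, -0.3, -0.0009]
```

```bash
python3 -m crank '[[-1,20,1,-0.3,-0.002],[-1,20,0.7,-0.3,0],[-1,12,0,0,0],[-1,0,0,0,0],[-1,0,0,0,0],[-1,0,0,0,0],[-1,0,0,0,0],[-1,0,0,0,0]]' 15; python3 plan.py .4602 .3051 .085 .515
python3 - <<'E'
from h import *
im=imaging.read_camera('wrist'); cv2.imwrite('pics/v1.png',im)
E
```

```text
time: 36.3
position: [0.4605, 0.3058, 0.1051]
tcp_rot: [-0.181, 0.683, 0.181, 0.684]
wrist_force: [0.2, 0.3, -1.1]
gripper_width: 0.679
cur [0.4605 0.3058 0.1051] th 0.5168 d [ -0.3  -0.7 -20.1] dth -0.0018 n 1
[20.1, -0.5, -0.6, 0.0018]
```

View pics/v1.png

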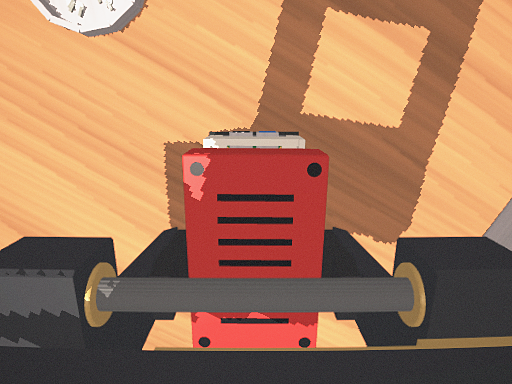

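```bash
python3 -m crank '[[-1,10,-0.4,-0.4,0],[-1,10,0,0,0],[-1,5,0,0,0],[-1,0,0,0,0],[-1,0,0,0,0],[-1,0,0,0,0],[-1,0,0,0,0]]' 15; python3 plan.py .4602 .3051 .08 .515
python3 - <<'E'
from h import *
im=imaging.read_camera('wrist'); cv2.imwrite('pics/v2.png',im)
cv2.imwrite('pics/v2_c.png',cv2.resize(im[110:230,170:345],None,fx=4.5,fy=4.5,interpolation=cv2.INTER_CUBIC))
im=imaging.read_camera('scene'); cv2.imwrite('pics/v2s.png',im)
cv2.imwrite('pics/v2s_c.png',cv2.resize(im[200:310,340:470],None,fx=5,fy=5,interpolation=cv2.INTER_CUBIC))
E
```

```text
time: 37.05
position: [0.4602, 0.3052, 0.0798]
tcp_rot: [-0.181, 0.683, 0.181, 0.684]
wrist_force: [-1.1, -0.4, 0.0]
gripper_width: 0.677
cur [0.4602 0.3052 0.0798] th 0.5169 d [-0.  -0.1  0.2] dth -0.0019 n 1
[-0.2, -0.1, -0.1, 0.0019]
```

View pics/v2_c.png

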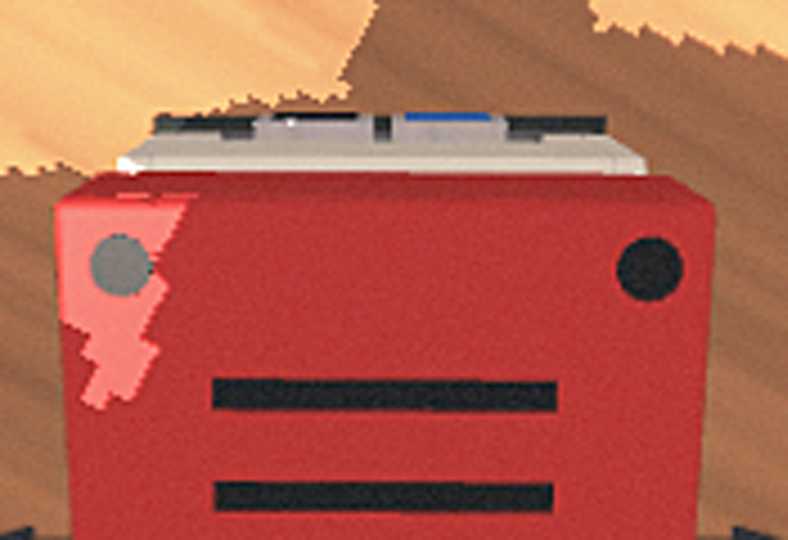

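View pics/v2s_c.png

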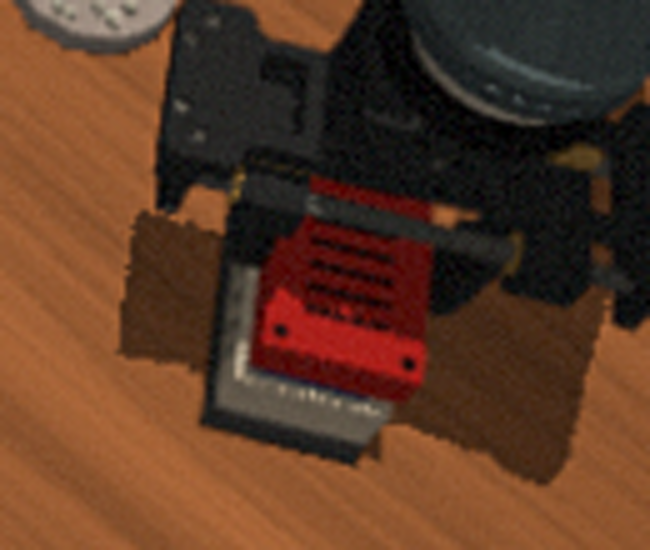

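```bash
python3 -m crank '[[-1,4,-0.3,0.2,0.001],[-1,4,0,0,0],[-1,0,0,0,0],[-1,0,0,0,0],[-1,0,0,0,0]]' 15; python3 plan.py .4602 .3051 .0669 .515
python3 - <<'E'
from h import *
im=imaging.read_camera('wrist'); cv2.imwrite('pics/v3.png',im)
cv2.imwrite('pics/v3_c.png',cv2.resize(im[110:230,170:345],None,fx=4.5,fy=4.5,interpolation=cv2.INTER_CUBIC))
E
```

```text
time: 37.65
position: [0.4603, 0.3049, 0.0714]
tcp_rot: [-0.18, 0.684, 0.18, 0.684]
wrist_force: [-0.2, -0.1, -0.8]
gripper_width: 0.681
cur [0.4603 0.3049 0.0714] th 0.5158 d [-0.1  0.2 -4.5] dth -0.0008 n 1
[4.5, 0.2, 0.0, 0.0008]
```

View pics/v3_c.png

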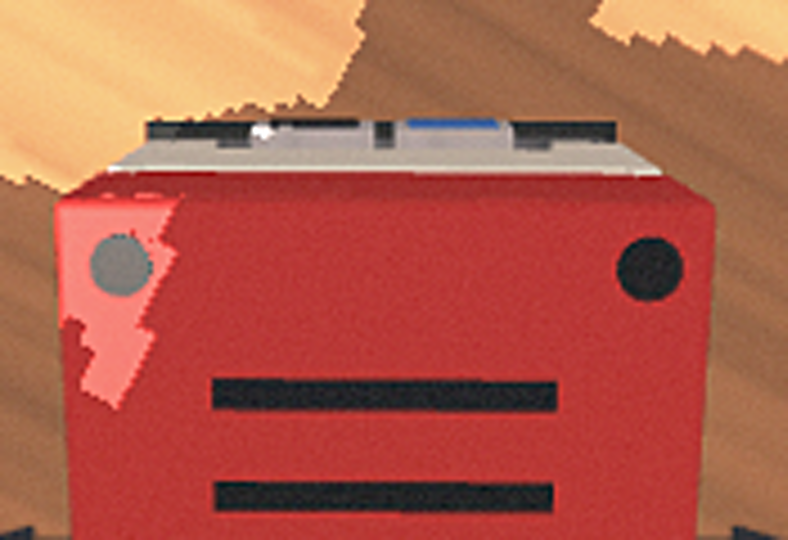

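Centred (frame 107–662, cover 55–714 in the crop); lower the last bit gently.

```bash
python3 -m crank '[[-1,1.5,0,0,0],[-1,1.5,0,0,0],[-1,1,0,0,0],[-1,0,0,0,0],[-1,0,0,0,0]]' 15; python3 -m crank '[[-1,0.5,0,0,0],[-1,0.5,0,0,0],[-1,0,0,0,0],[-1,0,0,0,0]]' 15;  python3 - <<'E'
from h import *
im=imaging.read_camera('wrist'); cv2.imwrite('pics/v4.png',im)
cv2.imwrite('pics/v4_c.png',cv2.resize(im[110:230,170:345],None,fx=4.5,fy=4.5,interpolation=cv2.INTER_CUBIC))
E
```

```text
time: 38.2
position: [0.4602, 0.3049, 0.0674]
tcp_rot: [-0.18, 0.684, 0.18, 0.684]
wrist_force: [-0.7, 0.1, -0.7]
gripper_width: 0.683
time: 38.6
position: [0.4604, 0.305, 0.0669]
tcp_rot: [-0.18, 0.684, 0.18, 0.684]
wrist_force: [-2.7, -1.4, 5.3]
gripper_width: 0.679
```

View pics/v4_c.png

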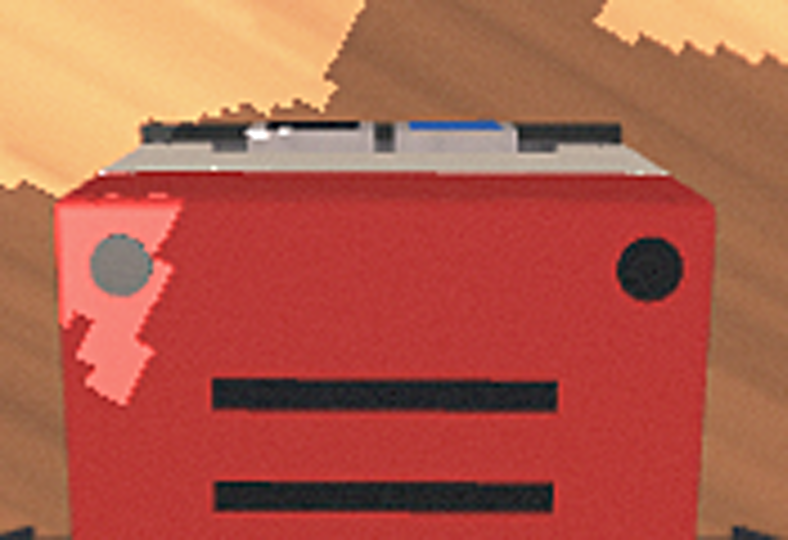

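Contact at exactly the expected 0.0669 m, and the cover's wall meets the frame's rim. Release.

```bash
python3 -m crank '[[-1,-0.4,0,0,0],[0.5,0,0,0,0],[1,0,0,0,0],[1,0,0,0,0],[1,0,0,0,0],[1,-25,0,0,0],[1,-40,0,0,0],[1,-40,0,0,0]]' 15;python3 -m crank '[[1,0,0,0,0],[1,0,0,0,0],[1,0,0,0,0],[1,0,0,0,0]]'
python3 - <<'E'
from look import *
look('cover',(.461,.305,.516),.0405,'p4',(170,90,350,240))
E
python3 -m crank '[[1,-30,-30,-30,0],[1,-30,-45,-10,0],[1,0,-45,0,0],[1,0,-45,0,0],[1,0,-45,0,0],[1,0,-20,0,0],[1,0,0,0,0],[1,0,0,0,0]]'
python3 - <<'E'
from h import *
for c,(x0,y0,x1,y1) in (('scene',(340,210,470,310)),('top',(70,180,150,270))):
    im=imaging.read_camera(c); cv2.imwrite(f'pics/end_{c}.png',im); cv2.imwrite(f'pics/end_{c}_c.png',cv2.resize(im[y0:y1,x0:x1],None,fx=5.5,fy=5.5,interpolation=cv2.INTER_CUBIC))
E
```

```text
time: 39.45
position: [0.4596, 0.3046, 0.1723]
tcp_rot: [-0.18, 0.684, 0.18, 0.683]
wrist_force: [0.2, 0.9, 0.2]
gripper_width: 1.0
time: 39.85
position: [0.4592, 0.3045, 0.17]
tcp_rot: [-0.18, 0.685, 0.18, 0.683]
wrist_force: [0.4, -0.0, -0.1]
gripper_width: 0.999
pos [0.4592 0.3045 0.17  ] [0.4593 0.3045 0.1701]
t 39.85 cover [0.4599 0.3049 0.5082] -20.1 [19. 20. 18. 23.] tool yz mm [-0.1  1.2] yaw-th -0.0076
time: 40.7
position: [0.5375, 0.0907, 0.2269]
tcp_rot: [-0.18, 0.685, 0.18, 0.683]
wrist_force: [-0.0, 0.1, -0.4]
gripper_width: 0.999
```

View pics/p4_e.png

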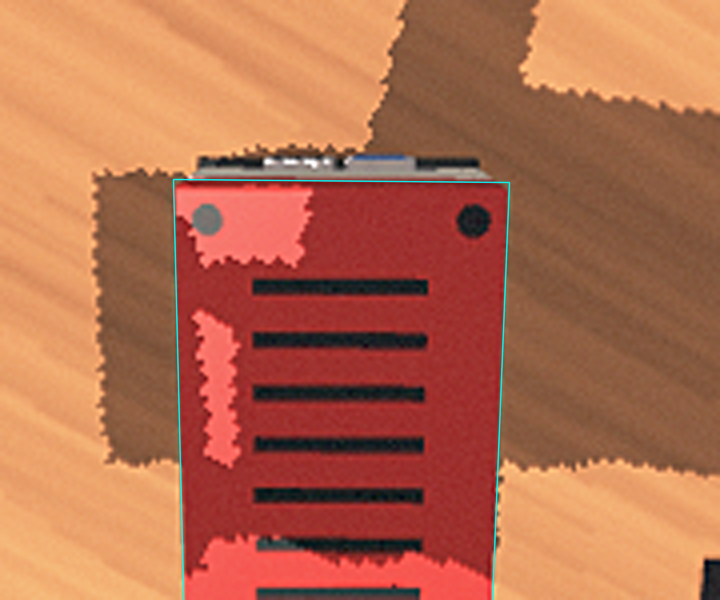

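View pics/end_scene_c.png

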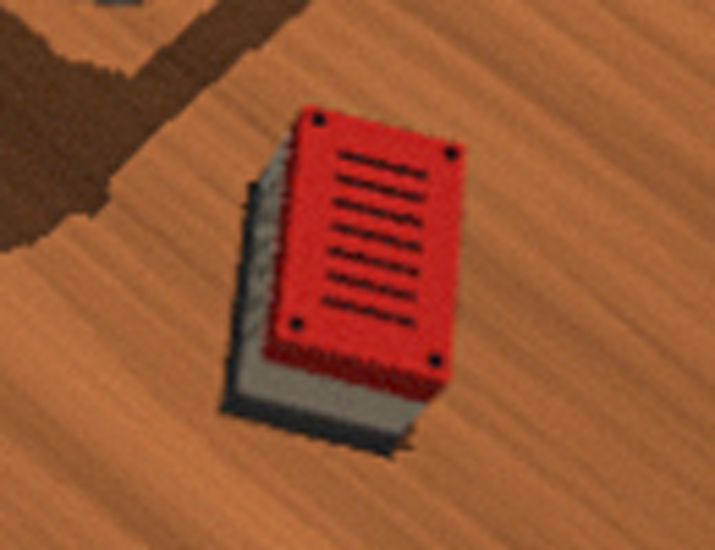

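View pics/end_top.png

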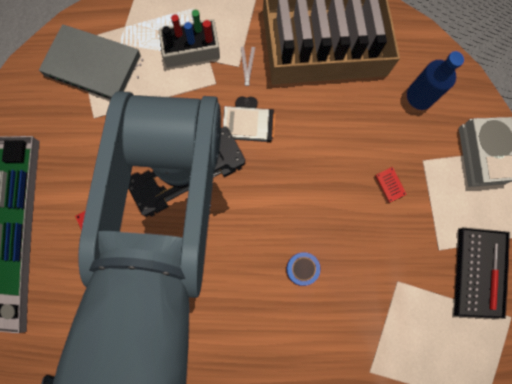

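```bash
python3 -c "
from plant import sense,r
print(sense()['time']); print(r.finish_job())"
```

```text
40.8
the job is handed in; nothing more can be done
None
```

The controller is assembled in its tray in the order asked: mainboard, spacer frame, power card, then the larger of the two red covers. The job was handed in at 40.8 s of the 125 s allowed. Each part was lowered gently until it touched, at about 5–7.5 N, then let go.

**Seating heights:** each part touched down within 0.2 mm of the height expected for it. The final scene view shows the stack level and flush.

**Positions:** in the wrist pictures, frame, card and cover are centred within about 1 mm of each other.

**Checks that disagreed or were not made:**
- **Mainboard:** it sits about 2 mm towards the gap end of the tray, inside its 3.5 mm play.
- **Tray position:** two ways of measuring the tray along its length differed by about 1.5 mm, because of a dark strip at the gap end. I used a value in between.
- **Edge fits:** a few close-up fits locked onto the wrong edge. I corrected those by hand from the pictures.
- **Dish:** the arm covered it in the last overhead view, so I did not check it at the end. Nothing I did went near it.

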